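# Right the toppled cutter tube and light the row

## Task

The last cutter tube in the lane has toppled against the end stop: stand it upright in the lane again, beside its neighbours, and let go of it. Then draw the inspection lamp up out of its charging cradle, turn it level with its lens facing straight down, and hold it over the middle of the lane, about 15 cm above the tops of the tubes, so that the row is lit. Finish while still holding the lamp there; do not knock over the other tubes or push the other things on the bench about.

Things in the scene. Friction and masses are not known exactly. Their poses are not given: they have to be found in the camera images.
- lane: fixed aluminium channel 300 mm long (its y), 42 mm wide (its x); floor 3 mm above the bench, 36 mm wide between lips that rise 6 mm above it. Origin: middle of its underside, on the bench; z up. At its +y end an upright end stop 26 mm wide, 3 mm thick, top 53 mm above the bench, inner face at y = +147 mm; at its -y end a 12 mm lip
- leaning_tube: the toppled cutter tube: square plastic packing tube 30 x 30 x 100 mm, black cap, about 90 g. Origin: centre of its foot; z runs from foot to cap. At the start it leans about 45 degrees towards the lane's +y, lower foot edge on the lane floor 50 mm short of the end stop, its side on the stop's top edge; its x is level, across the lane
- tube0: neighbour tube like it (30 x 30 x 100 mm, 90 g), standing in the lane; origin centre of its foot, z up
- tube1: neighbour tube like it, standing in the lane; origin centre of its foot, z up
- tube2: neighbour tube like it, standing in the lane, the one nearest the toppled tube; origin centre of its foot, z up
- cradle: fixed charging cradle of the lamp: base 105 x 95 x 10 mm with an upright pocket, 27 x 37 mm inside (x, y), 5 mm walls, open at the top; pocket floor 10 mm and rim 60 mm above the bench, the wall on the -x side lower (32 mm); that side faces the robot, within about 25 degrees. Origin: under the middle of the pocket, on the bench
- lamp: straight stick lamp, 24 mm thick (x), 34 mm wide (y), 200 mm long (z), about 220 g, centre of mass 115 mm from the lens end. Stands handle up in the cradle, 50 mm deep, aligned with its axes. Origin: centre of the lens end (lower end at the start); z runs to the handle's top. Upper 85 mm: rubber handle. Lens strip on the -x face, 11 to 99 mm up, facing along the lamp's -x
- lamp_lens (a point): centre of the lamp's lens strip: 55 mm from the lens end, on the -x face; axes as the lamp's
- calculator: loose desk calculator, 135 x 80 x 14 mm, origin under its centre
- spanner: loose hook spanner, 215 mm long, hook 80 mm wide, 8 mm thick, lying on the bench, origin underneath near its middle
- collet_nut: loose steel collet nut, 50 mm across, 22 mm high, origin under its centre
- insert_box: loose small carton, 58 x 84 x 22 mm, origin under its centre
- caliper: loose caliper lying flat, 200 mm long, 12 mm high, origin underneath at its middle

How it is judged:
By the outcome, as a careful person would: the job done as asked, in the order asked, and still so for the second after the job is handed in, while the arm keeps its last pose, push and grip.
It also fails if it takes over 58 s, if anything falls off the work surface, if the arm or the gripper's body presses on something with over 40 N, if the wrist force passes 120 N, or if a joint passes its speed limit or range.

## Robot

A 6-joint arm with a two-finger parallel gripper is mounted at the origin on the work surface. World frame = base frame: x ahead of the robot, y to its left, z up, the work surface at z = 0. Lengths are in mm, angles in rad, forces in N, time in s.
With the tool pointing down it reaches from about 350 to 775 mm from the base axis. Payload 7.3 kg.
Tool frame: the origin (TCP) lies midway between the tips of the shut fingers; the grasp point (between the pads) lies 19 mm behind it; x points along the fingers, y is the direction in which the jaws open and shut, and the axes are right-handed (so a half turn about x gives the same grasp; the last joint's range is limited). The gripper opens to 92 mm and grips with 3 to 60 N. Pads are 19 mm wide; open, the fingers measure 130 mm over their backs; the gripper's body (75 mm by 190 mm) begins 47 mm behind the grasp point.
Start: joints at [1.033, 0.342, 1.524, -0, 1.275, -0.146], TCP at [200.462, 485.246, 189.341] pointing down, gripper open.
Joint ranges: [-2.53, 2.53], [-0.77, 2.02], [0.04, 2.7], [-1, 4.14], [0.28, 2.66], [-3.11, 3.11]. Speed limits (rad/s): [2.57, 2.57, 3.14, 3.14, 3.14, 3.14].

## Interface

Orientations are given as [roll, pitch, yaw] about the fixed x, y, z axes, in that order (R = Rz(yaw) Ry(pitch) Rx(roll)).
In Python, from plant import bot gives the robot as it stands. The module is installed in compiled form; this text tells all that it offers.
- The arm moves only by the shell command python3 -m handwheel 'ROWS' [OPENING]. ROWS is JSON, a list that holds one entry, the list of rows, each a list of 4 numbers: the shift along the tool's x, y, z in cm, then the turn about the tool's x in rad. A call has 1 to 8 rows; each row shifts and turns the commanded pose from where the row before left it, along the tool's axes as they then stand; what a row does not reach is not made up. A row lasts 1/12 s, in which the tool goes at most 41.7 mm and 7.16 degrees, less where a joint would pass 70% of its speed; a pose out of reach is approached as far as the arm can. A call is refused whole if a number of a shift passes 4.17 or a number of a turn 0.125, either way. A call with a gripper value outside its range is refused whole. OPENING is the opening, from 0 (shut) to 1 (fully open), set as the call begins (- or left out, the last holds). The fingers move at their own pace and stop on an object; the grip force is fixed at half the most. Time passes only in rows, so rows that do not move let the fingers close. It gives the time, the measured TCP pose, the force and the opening at its end, in the units of the state.
- bot.get_obs(): the state, without advancing time (a new reading comes with each control period).
- bot.capture(name): name is "scene" or "top"; returns (picture, depth): 480x640x3 uint8, red, green, blue; 480x640 float32, mm along the optical axis (not along the pixel's ray), 0 where there is no reading.
- bot.camera_model(name): a dict with "fx", "fy", "cx", "cy" (pixels), "position" and "rotation" of the camera in the world. Camera axes: x right, y down, z forward; pixel columns grow to the right and rows downward; lengths in mm; the calibration is good to about 2 mm. A picture is of the moment at which its call begins. camera_model takes no time and is no camera call.
- bot.close_job(): hands the job in, once; it reports no verdict.
Trained networks look in the newest picture that a camera, given by its name, has taken for a name from the list of things; names that differ only in an ending like _2 or _b are one class to them, and where a whole thing is asked for, a point or a joint stands for the part that bears it (a point fixed in the world has none). Each returns a list of dicts, best first, with "conf" (0 to 1); they miss things now and then, are a little off and sometimes report something else, mostly with a low value. They report only what shows in the picture. A call takes as long as a camera call.
- bot.find_in(camera, label): "bbox" ([left, top, width, height] in pixels, round what is visible of it).
- bot.spot_point(camera, label): "point" ([column, row] in pixels: a listed point, or the origin of a listed thing).
The state is a dict: "time": time; "joint_positions": joint angles; "dq": joint speeds; "tau": joint torques, N m; "tool_pos": TCP position; "tcp_rot": TCP orientation; "contact_force": force on the tool from outside, world axes, zero at the start; "moment": the same for the moment, N m; "grip_width": finger opening in mm.
Only numpy, scipy, OpenCV 4.12 (cv2) and the standard library are available. Lean on these libraries where they do the work, as an engineer would, in place of code of your own. Each camera call takes 0.05 s, during which the arm holds its last target.

## Working session

There is one attempt and no reset: what is moved stays moved. The work goes in short steps, Python scripts to look and compute and a shell command to move; the robot and the scene stay as the last step left them, time stands still between calls to the robot, and variables do not carry over. Pictures are saved under pics/ and viewed, and the job is handed in when it is done.

```bash
mkdir -p pics; cat > h.py <<'E'
import numpy as np, cv2
from plant import bot
from scipy.spatial.transform import Rotation as R
def cam(n):
    m=bot.camera_model(n); return m
def world(n,u,v,d):
    m=bot.camera_model(n)
    p=np.array([(u-m['cx'])/m['fx']*d,(v-m['cy'])/m['fy']*d,d])
    return np.array(m['rotation'])@p+np.array(m['position'])
def cloud(n,depth):
    m=bot.camera_model(n)
    v,u=np.mgrid[0:480,0:640]
    p=np.stack([(u-m['cx'])/m['fx']*depth,(v-m['cy'])/m['fy']*depth,depth],-1)
    w=p@np.array(m['rotation']).T+np.array(m['position'])
    w[depth<=0]=np.nan
    return w
def proj(n,P):
    m=bot.camera_model(n)
    c=(np.asarray(P)-np.array(m['position']))@np.array(m['rotation'])
    return np.array([c[...,0]/c[...,2]*m['fx']+m['cx'],c[...,1]/c[...,2]*m['fy']+m['cy']]).T
E
python3 - <<'E'
from h import *
np.set_printoptions(precision=1,suppress=True)
for n in ("scene","top"):
    im,d=bot.capture(n); cv2.imwrite(f"pics/{n}0.png",im[...,::-1]); np.save(f"{n}0.npy",d); np.save(f"{n}0i.npy",im)
    print(n,cam(n))
    for l in ("leaning_tube","tube2","lamp","cradle","lane"):
        print(l,[(b['bbox'],round(b['conf'],2)) for b in bot.find_in(n,l)[:2]],[(b['point'],round(b['conf'],2)) for b in bot.spot_point(n,l)[:2]])
print(bot.get_obs())
E
```

```text
scene {'fx': 480.5609288517459, 'fy': 480.5609288517459, 'cx': 327.2474772067356, 'cy': 245.86196085863412, 'position': array([1320.4,  -75.8,  573. ]), 'rotation': array([-2.1,  0. ,  1.4])}
leaning_tube [([261.9, 242.2, 48.5, 47.7], 0.6)] [([226.2, 295.7], 0.24)]
tube2 [([173.2, 249.6, 26.4, 52.8], 0.87), ([133.8, 252.1, 35.4, 53.9], 0.86)] [([189.7, 297.6], 0.97), ([226.9, 293.6], 0.75)]
lamp [([393.5, 170.8, 25.7, 77.1], 0.87)] []
cradle [([379.0, 241.8, 47.3, 44.9], 0.71)] [([398.3, 268.0], 0.72), ([165.3, 386.3], 0.16)]
lane [([139.0, 269.6, 164.5, 41.3], 0.78), ([432.9, 306.0, 45.3, 83.0], 0.72)] [([225.8, 295.2], 0.9)]
top {'fx': 513.7619681337377, 'fy': 513.7619681337377, 'cx': 319.5485624429801, 'cy': 239.70054873088873, 'position': array([ 299. ,   -5.1, 1290.6]), 'rotation': array([-2.9,  0. , -1.6])}
leaning_tube [([324.9, 216.6, 37.8, 24.6], 0.62)] [([358.0, 232.5], 0.59)]
tube2 [([430.5, 215.8, 17.6, 18.9], 0.73), ([408.3, 213.5, 20.5, 21.8], 0.71)] [([414.8, 227.9], 0.78), ([434.4, 232.7], 0.65)]
lamp [([230.3, 210.3, 26.5, 33.7], 0.98)] [([250.4, 233.7], 0.67), ([412.2, 228.8], 0.29)]
cradle [([228.5, 212.5, 49.5, 45.3], 0.85)] [([249.4, 235.2], 0.7)]
lane [([332.4, 221.4, 119.5, 18.6], 0.64)] [([387.1, 232.5], 0.72)]
{'time': 1.1, 'joint_positions': array([ 1. ,  0.3,  1.5, -0. ,  1.3, -0.1]), 'dq': array([ 0., -0.,  0., -0., -0., -0.]), 'tau': array([ -0. , -43.1, -24.4,   0.1,   0. ,   0. ]), 'tool_pos': array([200.5, 485.3, 189.4]), 'tcp_rot': array([1.3, 1.6, 0.9]), 'contact_force': array([-0.2,  0.1, -0.4]), 'moment': array([-0.,  0.,  0.]), 'grip_width': 91.88448157511698}
```

```bash
sed -i "s/np.array(m\['rotation'\])/R.from_euler('xyz',m['rotation']).as_matrix()/" h.py; python3 - <<'E'
from h import *
np.set_printoptions(precision=1,suppress=True)
for n in ("scene","top"):
    im=np.load(f"{n}0i.npy")
    c=im[130:350,100:520] if n=="scene" else im[150:320,200:480]
    c=cv2.resize(c,None,fx=800/c.shape[1],fy=800/c.shape[1],interpolation=cv2.INTER_CUBIC); cv2.imwrite(f"pics/{n}0c.png",c[...,::-1])
w=cloud("top",np.load("top0.npy"))
for u,v in [(249,235),(387,232),(240,215),(420,226),(345,228),(100,100)]: print(u,v,w[v,u])
o=bot.get_obs();print(o['tcp_rot'],R.from_euler('xyz',o['tcp_rot']).as_matrix(),cam('top')['rotation'])
E
```

```text
249 235 [546.  169.5  98.3]
387 232 [ 564.5 -163.1   56.5]
240 215 [566.6 173.9 211.5]
420 226 [ 569.4 -235.3  103.9]
345 228 [571.5 -59.6  67.1]
100 100 [830.4 499.4 216.8]
[1.3 1.6 0.9] [[ 0.   0.4  0.9]
 [ 0.   0.9 -0.4]
 [-1.   0.   0. ]] [-2.9  0.  -1.6]
```

View pics/scene0.png

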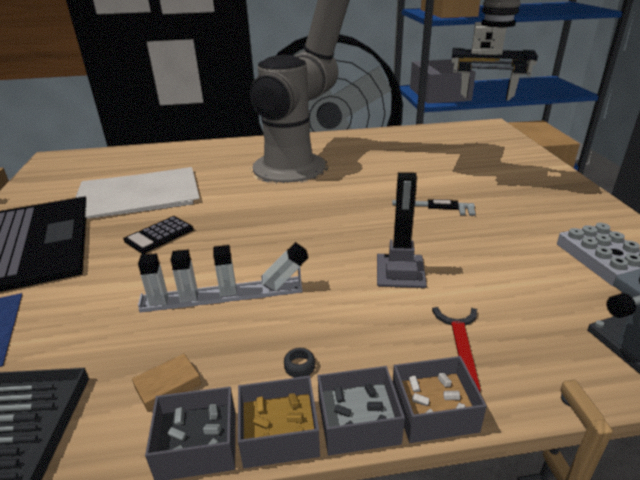

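View pics/top0.png

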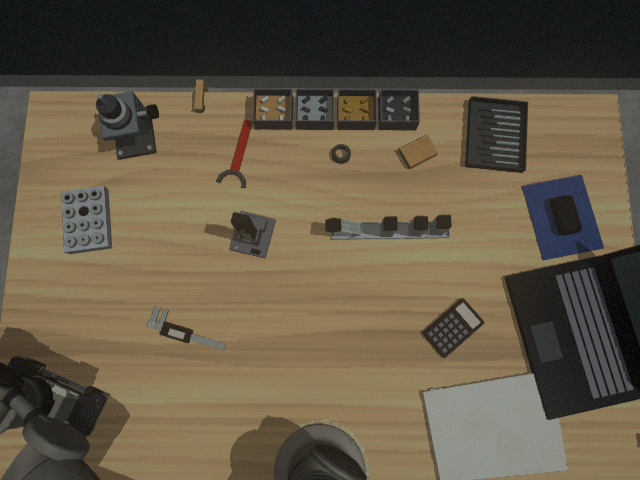

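View pics/scene0c.png

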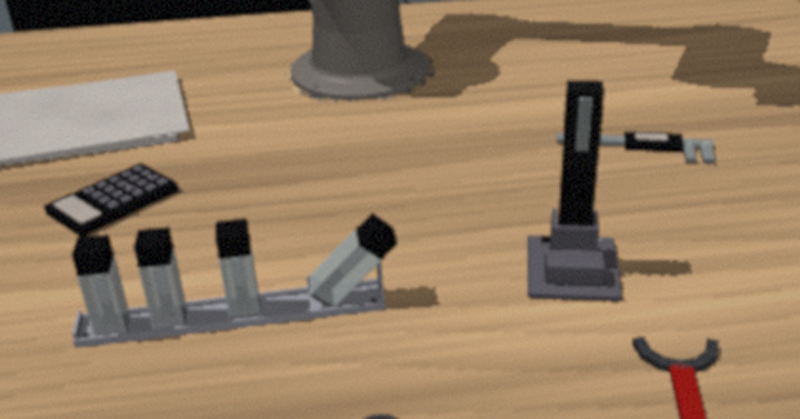

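View pics/top0c.png

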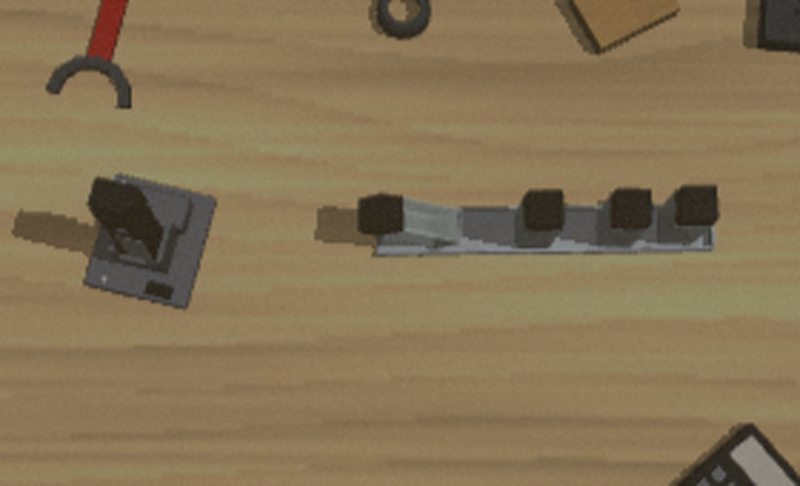

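```bash
python3 - <<'E'
from h import *
np.set_printoptions(precision=1,suppress=True)
W={n:cloud(n,np.load(f"{n}0.npy")) for n in("top","scene")}
for n in W:
    w=W[n].reshape(-1,3); w=w[~np.isnan(w[:,0])]
    # bench check
    b=w[(w[:,0]>450)&(w[:,0]<700)&(w[:,1]>-400)&(w[:,1]<100)&(abs(w[:,2])<15)]
    print(n,'bench z',np.median(b[:,2]))
    # tube tops
    t=w[(w[:,0]>450)&(w[:,0]<650)&(w[:,1]>-400)&(w[:,1]<0)]
    for lo,hi in((97,110),):
        q=t[(t[:,2]>lo)&(t[:,2]<hi)]
        ys=np.sort(q[:,1]); 
        gaps=np.where(np.diff(ys)>8)[0]; st=np.r_[0,gaps+1];en=np.r_[gaps,len(ys)-1]
        for s,e in zip(st,en):
            k=q[(q[:,1]>=ys[s])&(q[:,1]<=ys[e])]; print(' top',len(k),np.median(k,0),k.min(0),k.max(0))
    q=t[(t[:,2]>5)&(t[:,2]<13)]
    print(' lane lips',q.min(0),q.max(0),np.percentile(q,[2,50,98],axis=0))
    q=t[(t[:,1]>-110)&(t[:,2]>15)]
    print(' leaning'); 
    for y in range(-115,0,8):
        k=q[(q[:,1]>=y)&(q[:,1]<y+8)]
        if len(k)>2: print('  ',y,len(k),np.percentile(k,[5,50,95],axis=0)[:,[0,2]].ravel())
    l=w[(w[:,0]>480)&(w[:,0]<680)&(w[:,1]>90)&(w[:,1]<260)]
    for lo,hi in((5,14),(54,66),(70,130),(130,190),(195,215)):
        k=l[(l[:,2]>lo)&(l[:,2]<hi)]
        if len(k)>3:
            r=cv2.minAreaRect(k[:,:2].astype(np.float32)); print(' lamp',lo,hi,len(k),k.mean(0),r)
E
```

```text
top bench z 1.2495641154253008
 top 157 [ 582.5 -292.6  103.7] [ 568.7 -307.4   97.4] [ 597.8 -277.9  108.9]
 top 156 [ 579.9 -238.2  104. ] [ 564.2 -253.4   97. ] [ 594.4 -223.7  109.6]
 top 162 [ 578.8 -165.   103.9] [ 562.9 -180.9   97.9] [ 594.2 -150.5  109.8]
 top 2 [567.  -33.2  97.6] [564.5 -34.4  97.2] [569.5 -32.1  97.9]
 lane lips [ 450.3 -399.4    5. ] [649.9  -0.5  13. ] [[ 457.3 -390.1    5. ]
 [ 562.8 -175.9    6.4]
 [ 644.2  -11.8   12.1]]
 leaning
   -107 16 [567.9  23.2 579.5  26.1 591.5  29. ]
   -99 35 [564.1  25.9 577.6  30.7 591.8  35.6]
   -91 42 [563.7  23.8 577.3  37.9 593.1  45.3]
   -83 49 [563.7  24.4 575.8  47.3 591.7  52.6]
   -75 49 [563.7  26.2 573.4  56.2 591.2  63.5]
   -67 47 [563.1  32.8 574.1  63.6 591.6  68. ]
   -59 47 [563.   38.1 573.1  71.9 590.3  76.4]
   -51 49 [562.6  48.9 573.1  78.2 592.2  84.4]
   -43 49 [562.6  58.7 572.5  85.6 590.3  93. ]
   -35 61 [562.6  54.6 572.4  92.8 590.2  96.7]
   -27 43 [562.5  73.3 574.9  86.7 591.   91.4]
   -19 38 [562.8  74.5 576.8  79.8 589.7  85.1]
   -11 6 [577.6  72.3 583.6  75.1 588.   78.7]
 lamp 5 
[... 1704 characters left out ...]
5.2 590.   77.2]
 lamp 5 14 802 [582.8 170.4  10.1] ((568.1747436523438, 176.49545288085938), (93.885498046875, 108.5697250366211), 76.32597351074219)
 lamp 54 66 213 [569.6 174.5  59.8] ((561.3439331054688, 177.92295837402344), (46.401187896728516, 40.69993209838867), 75.00572204589844)
 lamp 70 130 505 [569.9 174.9 100.3] ((561.9906616210938, 177.45701599121094), (34.689884185791016, 24.267927169799805), 73.7021255493164)
 lamp 130 190 568 [570.8 174.9 160.5] ((565.0386352539062, 171.41796875), (42.971473693847656, 22.289709091186523), 43.66645812988281)
 lamp 195 215 256 [566.9 175.9 205.4] ((562.5428466796875, 177.596435546875), (33.87535858154297, 27.516502380371094), 77.93134307861328)
```

```bash
cat >> h.py <<'E'
def st():
    o=bot.get_obs(); M=R.from_euler('xyz',o['tcp_rot']).as_matrix()
    return o,M
def togo(P=None,ang=None):
    """P world TCP target, ang world angle of tool y; print shift in cm in tool axes (after turn) """
    o,M=st()
    a=np.arctan2(M[1,1],M[0,1]); t=0
    if ang is not None:
        t=a-ang; M=M@R.from_rotvec([t,0,0]).as_matrix()
    print('t',round(o['time'],2),'tcp',np.round(o['tool_pos'],1),'yang',round(a,3),'down',np.round(M[:,0],3),'F',np.round(o['contact_force'],1),'grip',round(o['grip_width'],1),'j',np.round(o['joint_positions'],2))
    if P is not None: print('turn',round(t,3),'shift cm (after turn)',np.round(M.T@(np.array(P)-o['tool_pos'])/10,2))
E
python3 -c "
from h import *
togo([577.5,-43,150],0.035)"
```

```text
t 1.1 tcp [200.5 485.3 189.4] yang 1.179 down [ 0.  0. -1.] F [-0.2  0.1 -0.4] grip 91.9 j [ 1.03  0.34  1.52 -0.    1.28 -0.15]
turn 1.144 shift cm (after turn) [ 3.93 35.83 54.11]
```

```bash
python3 -m handwheel '[[[0,0,0,0.12],[0,0,0,0.12],[0,0,0,0.12],[0,0,0,0.12],[0,0,0,0.12],[0,0,0,0.12],[0,0,0,0.12],[0,0,0,0.12]]]' 0.8
python3 -m handwheel '[[[0,0,0,0.092],[0,0,0,0.092],[0,2.2,3.3,0],[0,2.2,3.3,0],[0,2.2,3.3,0],[0,2.2,3.3,0],[0,2.2,3.3,0],[0,2.2,3.3,0]]]'
python3 -m handwheel '[[[0,2.2,3.3,0],[0,2.2,3.3,0],[0,2.2,3.3,0],[0,2.2,3.3,0],[0,2.2,3.3,0],[0,2.2,3.3,0],[0,2.2,3.3,0],[0,0,0,0]]]'
python3 -c "
from h import *
togo([577.5,-43,150],0.035)"
```

```text
time: 1.77
tool_pos: [200.5, 485.3, 189.3]
tcp_rot: [2.355, 1.571, 0.997]
contact_force: [-0.0, 0.0, -0.1]
grip_width: 73.5
time: 2.43
tool_pos: [340.0, 290.4, 189.5]
tcp_rot: [2.136, 1.57, 0.601]
contact_force: [1.1, 0.7, 0.2]
grip_width: 73.0
time: 3.1
tool_pos: [504.9, 61.0, 189.1]
tcp_rot: [0.807, 1.568, -0.734]
contact_force: [-0.4, -0.7, 0.3]
grip_width: 73.6
t 3.1 tcp [504.9  61.  189.1] yang 0.03 down [ 0.002 -0.002 -1.   ] F [-0.4 -0.7  0.3] grip 73.6 j [-0.03  0.31  1.57 -0.    1.26 -0.06]
turn -0.005 shift cm (after turn) [ 3.95  6.88 10.64]
```

```bash
python3 -m handwheel '[[[1,2.3,3.5,0],[1,2.3,3.5,0],[1,2.3,3.6,0],[1,0,0,0],[0,0,0,0]]]' 0.7
python3 - <<'E'
from h import *
togo([577.5,-43,42.7],0.035)
for n in ("scene","top"):
    im,d=bot.capture(n); np.save(f"{n}1.npy",d)
    c=im[180:330,180:380] if n=="scene" else im[150:300,260:460]
    c=cv2.resize(c,None,fx=3,fy=3,interpolation=cv2.INTER_CUBIC); cv2.imwrite(f"pics/{n}1.png",c[...,::-1])
E
```

```text
time: 3.52
tool_pos: [570.3, -34.2, 147.7]
tcp_rot: [-1.83, 1.566, 2.915]
contact_force: [-0.6, 0.0, -0.1]
grip_width: 64.4
t 3.52 tcp [570.3 -34.2 147.7] yang 0.032 down [-0.004  0.001 -1.   ] F [-0.6  0.  -0.1] grip 64.4 j [-0.19  0.46  1.45  0.    1.23 -0.23]
turn -0.003 shift cm (after turn) [10.5   0.73  0.92]
```

View pics/scene1.png

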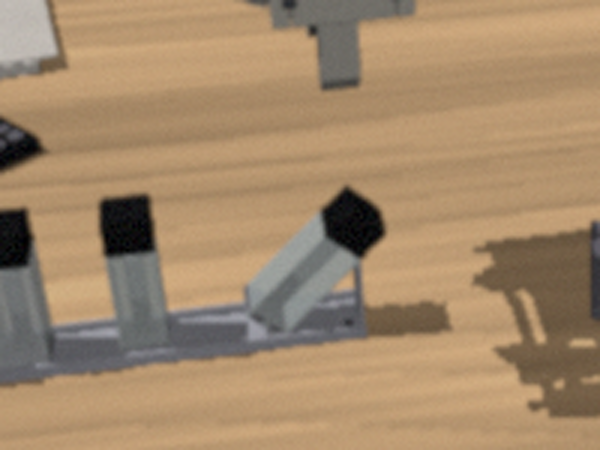

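```bash
python3 -m handwheel '[[[2,0.3,0.3,0],[2,0.3,0.3,0],[2,0,0,0],[0,0,0,0],[0,0,0,0]]]' 0.6
python3 - <<'E'
from h import *
togo([577.5,-43,42.7],0.035)
E
```

```text
time: 4.03
tool_pos: [576.8, -37.4, 91.0]
tcp_rot: [-2.105, 1.57, 2.644]
contact_force: [0.0, 0.6, 0.2]
grip_width: 55.1
t 4.03 tcp [576.8 -37.4  91. ] yang 0.037 down [-0.001  0.    -1.   ] F [0.  0.6 0.2] grip 55.1 j [-0.2   0.53  1.51  0.    1.1  -0.23]
turn 0.002 shift cm (after turn) [4.83 0.06 0.56]
```

```bash
python3 -m handwheel '[[[1.6,0,0.3,0],[1.6,0.05,0.3,0],[1.6,0,0,0],[0,0,0,0],[0,0,0,0],[0,0,0,0]]]' 0.6
python3 - <<'E'
from h import *
togo([577.5,-43,42.7],0.035)
E
```

```text
time: 4.53
tool_pos: [579.3, -44.6, 44.6]
tcp_rot: [1.368, 1.568, -0.168]
contact_force: [0.3, 0.4, -0.1]
grip_width: 54.8
t 4.53 tcp [579.3 -44.6  44.6] yang 0.036 down [ 0.003 -0.001 -1.   ] F [ 0.3  0.4 -0.1] grip 54.8 j [-0.21  0.59  1.55  0.    1.   -0.24]
turn 0.001 shift cm (after turn) [ 0.19 -0.17 -0.16]
```

```bash
python3 -m handwheel '[[[0.2,-0.1,0,0],[0,0,0,0],[0,0,0,0],[0,0,0,0],[0,0,0,0],[0,0,0,0],[0,0,0,0],[0,0,0,0]]]' 0.1
python3 - <<'E'
from h import *
togo()
for n in ("scene",):
    im,d=bot.capture(n); np.save(f"{n}1.npy",d)
    c=im[180:330,180:380] if n=="scene" else im[150:300,260:460]
    c=cv2.resize(c,None,fx=3,fy=3,interpolation=cv2.INTER_CUBIC); cv2.imwrite(f"pics/{n}2.png",c[...,::-1])
E
```

```text
time: 5.2
tool_pos: [577.3, -44.8, 40.7]
tcp_rot: [1.682, 1.57, 0.146]
contact_force: [0.8, 0.9, 2.4]
grip_width: 28.9
t 5.2 tcp [577.3 -44.8  40.7] yang 0.035 down [ 0.  0. -1.] F [0.8 0.9 2.4] grip 28.9 j [-0.21  0.59  1.56  0.    0.99 -0.25]
```

View pics/scene2.png

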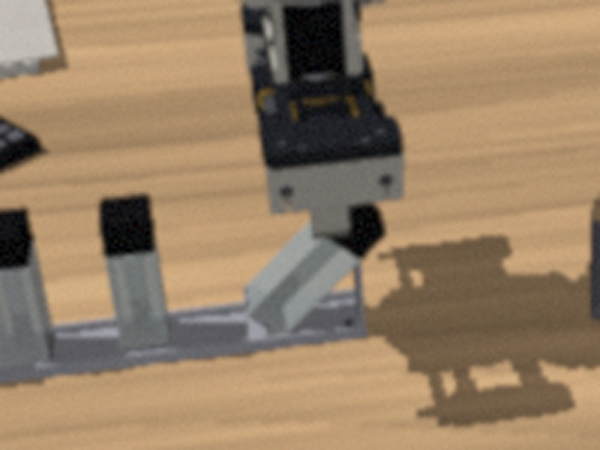

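```bash
python3 -m handwheel '[[[-0.22,0,0.5,0],[-0.2,0,0.5,0],[-0.16,0,0.5,0],[-0.13,0,0.5,0],[0,0,0,0],[0,0,0,0],[0,0,0,0]]]' 0.1
python3 - <<'E'
from h import *
togo()
for n in ("scene",):
    im,d=bot.capture(n); np.save(f"{n}1.npy",d)
    c=im[180:330,180:380] if n=="scene" else im[150:300,260:460]
    c=cv2.resize(c,None,fx=3,fy=3,interpolation=cv2.INTER_CUBIC); cv2.imwrite(f"pics/{n}3.png",c[...,::-1])
E
```

```text
time: 5.83
tool_pos: [577.6, -64.9, 47.4]
tcp_rot: [-2.308, 1.57, 2.439]
contact_force: [0.1, 0.1, -1.6]
grip_width: 28.8
t 5.83 tcp [577.6 -64.9  47.4] yang 0.035 down [-0.  0. -1.] F [ 0.1  0.1 -1.6] grip 28.8 j [-0.24  0.59  1.55  0.    1.01 -0.28]
```

View pics/scene3.png

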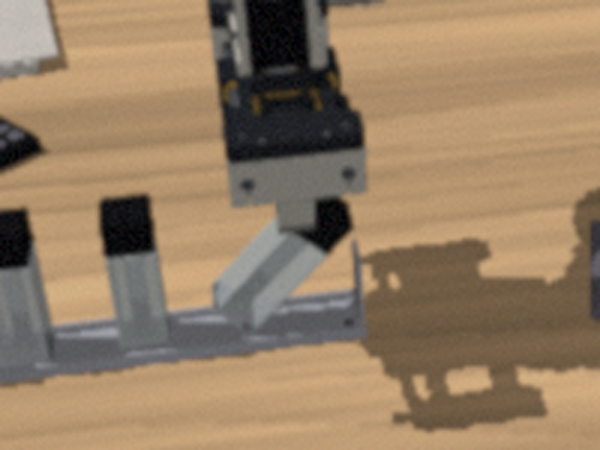

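```bash
python3 -m handwheel '[[[0.12,0,-0.5,0],[0.16,0,-0.5,0],[0.2,0,-0.5,0],[0.2,0,-0.5,0],[0,0,0,0],[0,0,0,0],[0,0,0,0]]]' 0.1
python3 - <<'E'
from h import *
togo()
for n in ("scene",):
    im,d=bot.capture(n); np.save(f"{n}1.npy",d)
    c=im[180:330,180:380] if n=="scene" else im[150:300,260:460]
    c=cv2.resize(c,None,fx=3,fy=3,interpolation=cv2.INTER_CUBIC); cv2.imwrite(f"pics/{n}4.png",c[...,::-1])
E
```

```text
time: 6.47
tool_pos: [577.1, -44.6, 40.8]
tcp_rot: [1.07, 1.571, -0.465]
contact_force: [0.1, -1.2, 1.2]
grip_width: 29.0
t 6.47 tcp [577.1 -44.6  40.8] yang 0.035 down [ 0. -0. -1.] F [ 0.1 -1.2  1.2] grip 29.0 j [-0.21  0.59  1.56 -0.    0.99 -0.24]
```

View pics/scene4.png

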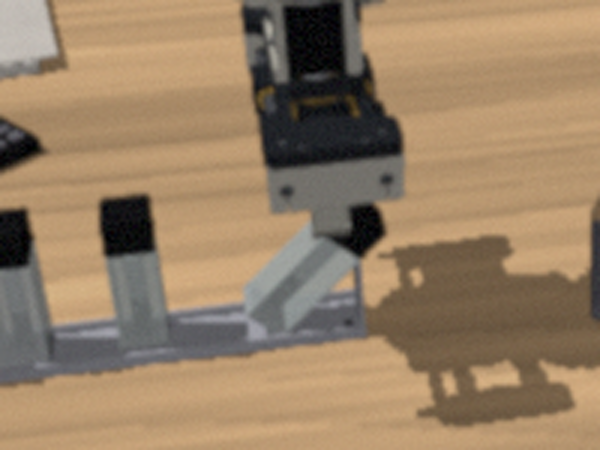

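```bash
python3 -m handwheel '[[[0,0,0,0],[0,0,0,0],[0,0,0,0],[-3,0,0,0],[-3.5,0,0,0],[-3.5,0,0,0],[0,0,0,-0.12],[0,0,0,-0.12]]]' 0.7
python3 -m handwheel '[[[0,0,0,-0.12],[0,0,0,-0.12],[0,0,0,-0.12],[0,0,0,-0.12],[0,0,0,-0.12],[0,0,0,-0.12],[0,0,0,-0.12],[0,0,0,-0.12]]]' 1
python3 -m handwheel '[[[0,0,0,-0.12],[0,0,0,-0.12],[0,0,0,-0.12],[0,0,0,0],[0,0,0,0]]]' 1
python3 - <<'E'
from h import *
togo([577.5,-38,58],1.606)
for n in ("scene",):
    im,d=bot.capture(n); np.save(f"{n}1.npy",d)
    c=im[150:330,180:420] if n=="scene" else im[150:300,260:460]
    c=cv2.resize(c,None,fx=3,fy=3,interpolation=cv2.INTER_CUBIC); cv2.imwrite(f"pics/{n}5.png",c[...,::-1])
E
```

```text
time: 7.18
tool_pos: [578.7, -45.0, 143.6]
tcp_rot: [1.145, 1.565, -0.146]
contact_force: [-0.1, 0.3, -0.5]
grip_width: 64.3
time: 7.85
tool_pos: [577.0, -44.7, 140.7]
tcp_rot: [2.122, 1.57, 1.792]
contact_force: [-0.3, -0.3, 0.2]
grip_width: 92.1
time: 8.27
tool_pos: [577.1, -44.7, 140.7]
tcp_rot: [1.758, 1.57, 1.778]
contact_force: [-0.2, 0.1, -1.2]
grip_width: 92.3
t 8.27 tcp [577.1 -44.7 140.7] yang 1.591 down [-0.  0. -1.] F [-0.2  0.1 -1.2] grip 92.3 j [-0.21  0.48  1.45  0.    1.22 -1.8 ]
turn -0.015 shift cm (after turn) [8.27 0.67 0.07]
```

View pics/scene5.png

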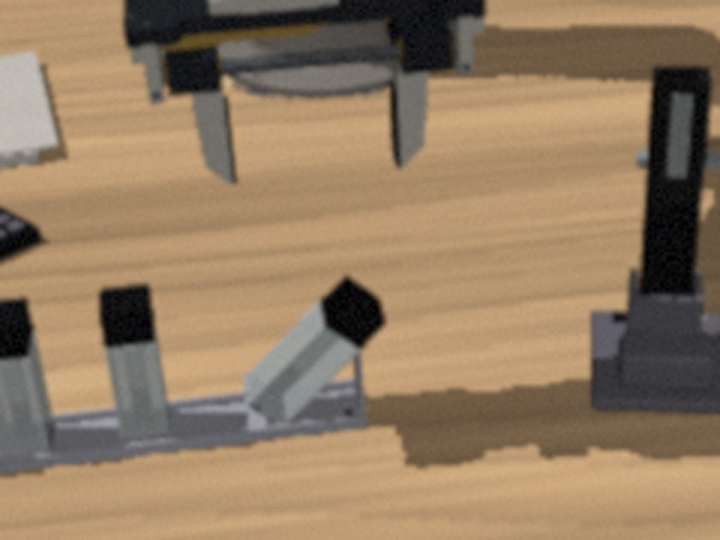

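```bash
python3 -m handwheel '[[[2,0.35,0,-0.015],[2,0.35,0,0],[2,0,0,0],[1.5,0,0,0],[0.7,0,0,0],[0,0,0,0],[0,0,0,0]]]' 1
python3 - <<'E'
from h import *
togo([577.5,-38,58],1.606)
for n in ("scene",):
    im,d=bot.capture(n); np.save(f"{n}1.npy",d)
    c=im[150:330,180:420] if n=="scene" else im[150:300,260:460]
    c=cv2.resize(c,None,fx=3,fy=3,interpolation=cv2.INTER_CUBIC); cv2.imwrite(f"pics/{n}6.png",c[...,::-1])
E
```

```text
time: 8.9
tool_pos: [577.1, -37.9, 59.1]
tcp_rot: [0.356, 1.571, 0.393]
contact_force: [0.5, 0.1, 0.2]
grip_width: 91.7
t 8.9 tcp [577.1 -37.9  59.1] yang 1.609 down [ 0.  0. -1.] F [0.5 0.1 0.2] grip 91.7 j [-0.2   0.57  1.55  0.    1.03 -1.81]
turn 0.003 shift cm (after turn) [ 0.11 -0.01  0.04]
```

View pics/scene6.png

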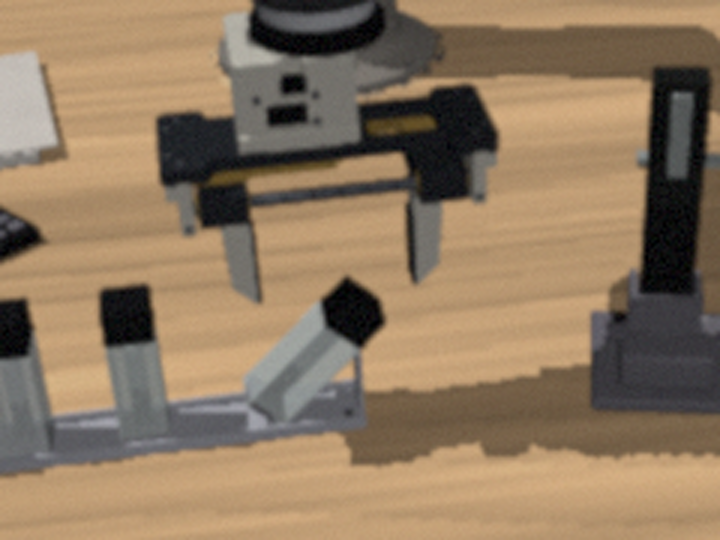

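```bash
python3 - <<'E'
from h import *
print(proj("scene",np.array([[577,-84,59],[577,8,59],[577,-38,59],[577,-31,97],[577,-9,74]]).astype(float)))
togo()
for n in ("scene","top"):
    im,d=bot.capture(n); np.save(f"{n}1.npy",d)
    c=im[150:330,180:420] if n=="scene" else im[150:330,260:500]
    c=cv2.resize(c,None,fx=3,fy=3,interpolation=cv2.INTER_CUBIC); cv2.imwrite(f"pics/{n}7.png",c[...,::-1])
E
```

```text
[[268.00188351 263.78489482]
 [316.8676599  258.73132442]
 [292.57988103 261.24310279]
 [295.1512468  243.84803415]
 [307.58748098 253.04328326]]
t 8.95 tcp [577.6 -38.   59.7] yang 1.609 down [ 0.001 -0.    -1.   ] F [ 0.6 -0.2 -0.4] grip 91.8 j [-0.2   0.57  1.54  0.    1.03 -1.81]
```

View pics/scene7.png

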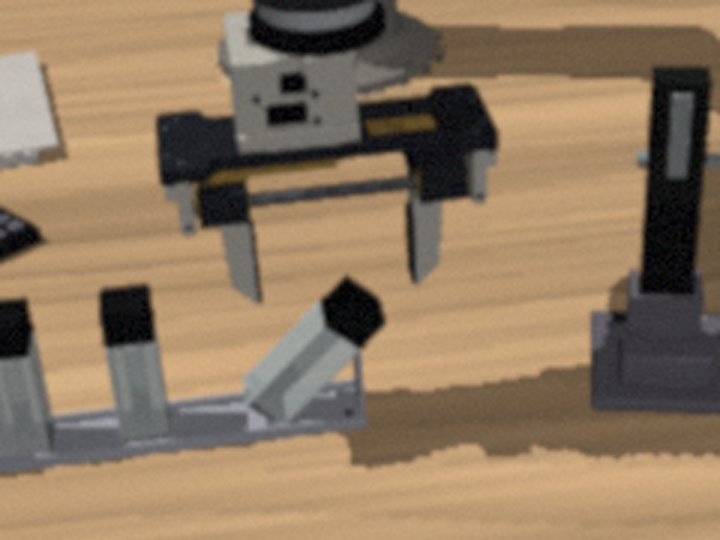

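View pics/top7.png

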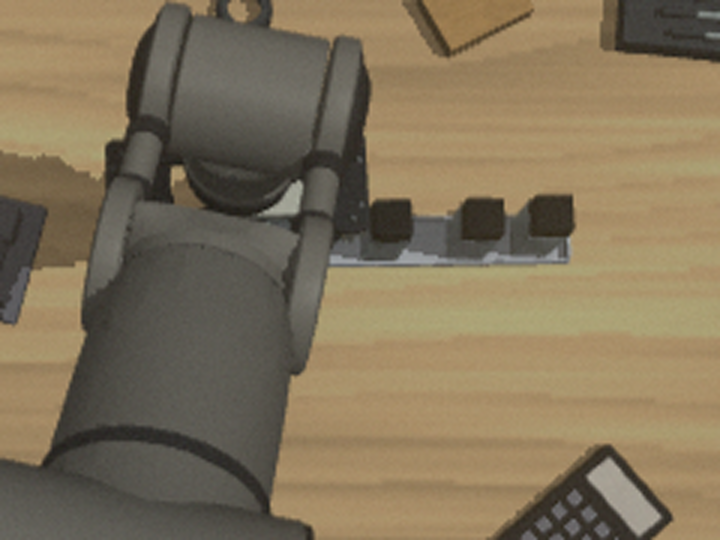

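```bash
python3 - <<'E'
from h import *
np.set_printoptions(precision=1,suppress=True)
w=cloud("scene",np.load("scene1.npy"))
for u,v in [(264,246),(262,240),(260,230),(320,240),(320,235),(320,225),(295,190),(295,205),(250,206),(290,160)]: print(u,v,w[v,u])
E
```

```text
264 246 [589.4 -87.6 106.9]
262 240 [590.3 -89.9 120.5]
260 230 [589.7 -91.4 140.9]
320 240 [585.9  14.1 105.7]
320 235 [585.9  14.4 116.3]
320 225 [585.4  15.  137. ]
295 190 [596.6 -26.4 215.7]
295 205 [247.9  -5.    1.9]
250 206 [ 610.6 -102.8  200.7]
290 160 [607.7 -32.1 274.2]
```

```bash
python3 - <<'E'
from h import *
for z in (130,148,165,180): print(z,proj("scene",np.array([[602,-34,z]]).astype(float)),)
for z in (80,90,100,110): print(z,proj("scene",np.array([[577,-84,z],[577,8,z]]).astype(float)).ravel(),)
E
```

```text
130 [[293.7562265  235.78554911]]
148 [[293.15306041 226.95974523]]
165 [[292.57022158 218.43137916]]
180 [[292.04496278 210.74555049]]
80 [267.00668667 254.45473714 316.50832409 249.44821637]
90 [266.52368659 249.92652051 316.33396673 244.94385535]
100 [266.03466766 245.34187609 316.15746294 240.38404334]
110 [265.53951669 240.69974251 315.97877284 235.76775005]
```

```bash
python3 - <<'E'
from h import *
np.set_printoptions(precision=0,suppress=True)
w=cloud("scene",np.load("scene1.npy"))
im=bot.capture("scene")[0]
for u in (263,258,320,316,248):
    print(u)
    for v in range(195,256,3): print('  ',v,w[v,u],im[v,u])
E
```

```text
263
   195 [602. -80. 214.] [137 133 126]
   198 [605. -80. 210.] [115 112 108]
   201 [601. -81. 203.] [46 45 47]
   204 [604. -81. 199.] [19 22 24]
   207 [597. -82. 190.] [106  85  46]
   210 [251. -86.  -3.] [164 134  98]
   213 [272. -86.   1.] [144 118  88]
   216 [611. -83. 180.] [63 59 51]
   219 [613. -84. 175.] [105  85  65]
   222 [614. -84. 171.] [107  86  67]
   225 [588. -85. 149.] [84 77 72]
   228 [592. -86. 146.] [100  96  91]
   231 [591. -86. 139.] [101  99  95]
   234 [591. -87. 133.] [102 100  95]
   237 [591. -88. 127.] [116 112 106]
   240 [591. -88. 121.] [111 109 104]
   243 [588. -89. 112.] [112 111 105]
   246 [589. -89. 107.] [115 113 108]
   249 [588. -90. 100.] [138 123 106]
   252 [447. -93.   1.] [186 154 114]
   255 [458. -94.   1.] [197 162 121]
258
   195 [583. -88. 206.] [82 81 79]
   198 [593. -89. 205.] [43 41 44]
   201 [604. -89. 205.] [31 33 34]
   204 [601. -90. 198.] [13 17 20]
   207 [603. -90. 193.] [89 70 39]
   210 [600. -91. 186.] [72 59 33]
   213 [612. -91. 187.] [30 34 38]
   216 [615. -92. 183.] [18 17 20]
   219 [616. -92. 178.] [2
[... 2134 characters left out ...]
[ 613. -106.  206.] [28 33 39]
   207 [ 615. -106.  202.] [22 22 25]
   210 [ 616. -107.  196.] [55 48 30]
   213 [ 610. -107.  188.] [15 18 19]
   216 [ 616. -108.  185.] [22 21 27]
   219 [ 619. -108.  181.] [17 16 21]
   222 [ 616. -109.  174.] [20 18 19]
   225 [nan nan nan] [86 72 56]
   228 [ 338. -124.    1.] [189 156 118]
   231 [ 351. -124.    0.] [192 157 117]
   234 [ 364. -124.   -0.] [181 147 109]
   237 [ 375. -125.   -2.] [181 148 110]
   240 [ 391. -125.    0.] [182 150 112]
   243 [ 403. -125.    0.] [177 145 109]
   246 [ 414. -125.   -1.] [176 144 106]
   249 [ 429. -125.    1.] [188 155 116]
   252 [ 440. -125.    0.] [189 156 116]
   255 [ 453. -126.    1.] [197 162 121]
```

```bash
python3 - <<'E'
from h import *
for z in (41,50,60,70,80): print(z,proj("scene",np.array([[593,-35,z],[593,-54,z],[600,-44,z]]).astype(float)).ravel())
print('body front edge')
for z in (107,120,130,145): print(z,proj("scene",np.array([[577+95,-44,z],[577+45,-44,z],[577+65,-44,z]]).astype(float)).ravel())
E
```

```text
41 [295.53627259 273.79364384 285.39185421 274.87447902 291.07153698
 276.51175117]
50 [295.26494533 269.88906027 285.06408009 270.96614934 290.77343466
 272.59197802]
60 [294.9599587  265.5000955  284.69563353 266.57284744 290.43832137
 268.18554433]
70 [294.6512092  261.05698048 284.32262972 262.12520564 290.09904112
 263.72431899]
80 [294.33862676 256.55870688 283.94498359 257.62220948 289.75551571
 259.20727365]
body front edge
107 [292.5129862  270.08071903 289.88263665 253.50695367 290.90284
 259.93522894]
120 [292.04188204 263.65832559 289.41266753 247.26444211 290.43215294
 253.6212171 ]
130 [291.67370055 258.63903971 289.04566404 242.38960371 290.06447585
 248.68902808]
145 [291.11172994 250.97789653 288.48598298 234.95546533 289.5035767
 241.16486999]
```

```bash
python3 - <<'E'
import cv2
a=cv2.imread("pics/scene4.png"); cv2.imwrite("pics/scene4z.png",cv2.resize(a[150:350,220:420],None,fx=3,fy=3,interpolation=cv2.INTER_CUBIC))
E
```

```text
(no output)
```

View pics/scene4z.png

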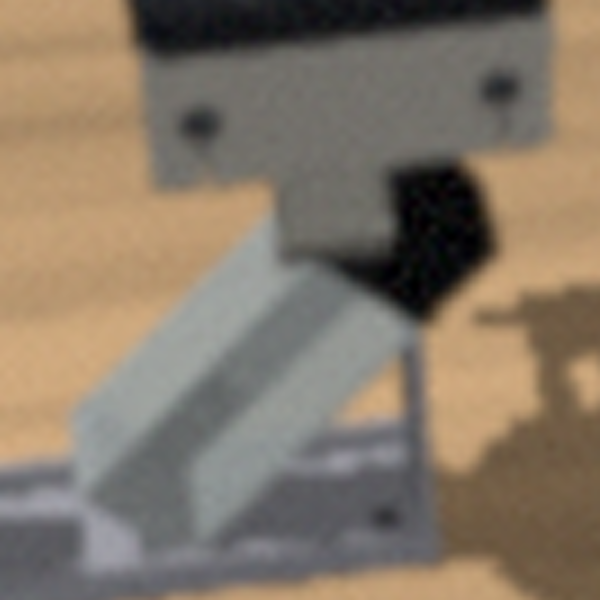

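```bash
python3 -m handwheel '[[[1,0,0,0],[1,0,0,0],[0.9,0,0,0],[0.5,0,0,0],[0,0,0,0],[0,0,0,0]]]' 1
python3 - <<'E'
from h import *
togo()
for n in ("scene",):
    im,d=bot.capture(n); np.save(f"{n}1.npy",d)
    c=im[150:330,180:420] if n=="scene" else im[150:300,260:460]
    c=cv2.resize(c,None,fx=3,fy=3,interpolation=cv2.INTER_CUBIC); cv2.imwrite(f"pics/{n}8.png",c[...,::-1])
    w=cloud("scene",d)
    for u in (265,263,319):
        for v in range(240,276,3): print(u,v,np.round(w[v,u]))
E
```

```text
time: 9.6
tool_pos: [576.5, -37.7, 24.1]
tcp_rot: [2.832, 1.57, 2.871]
contact_force: [-0.5, 0.9, 0.6]
grip_width: 91.6
t 9.6 tcp [576.5 -37.7  24.1] yang 1.61 down [-0.001  0.    -1.   ] F [-0.5  0.9  0.6] grip 91.6 j [-0.2   0.61  1.58  0.    0.95 -1.81]
265 240 [616. -84. 136.]
265 243 [590. -85. 114.]
265 246 [591. -86. 108.]
265 249 [591. -86. 101.]
265 252 [590. -87.  94.]
265 255 [588. -88.  86.]
265 258 [589. -88.  81.]
265 261 [589. -89.  74.]
265 264 [588. -89.  66.]
265 267 [501. -92.  -0.]
265 270 [512. -92.  -0.]
265 273 [569. -92.  33.]
263 240 [615. -88. 136.]
263 243 [586. -89. 112.]
263 246 [588. -89. 106.]
263 249 [592. -90. 103.]
263 252 [587. -91.  93.]
263 255 [589. -91.  88.]
263 258 [588. -92.  80.]
263 261 [588. -92.  74.]
263 264 [491. -95.   0.]
263 267 [500. -96.  -1.]
263 270 [512. -96.   0.]
263 273 [564. -95.  30.]
319 240 [586.  12. 106.]
319 243 [585.  12.  99.]
319 246 [584.  12.  91.]
319 249 [587.  12.  87.]
319 252 [584.  12.  78.]
319 255 [584.  11.  72.]
319 258 [582.  12.  64.]
319 261 [501.  21.   0.]
319 264 [509.  20.  -2.]
319 267 [523.  18.   1.]
319 270 [534.  16.   1.]
319 273 [542.  15.  -0.]
```

View pics/scene8.png

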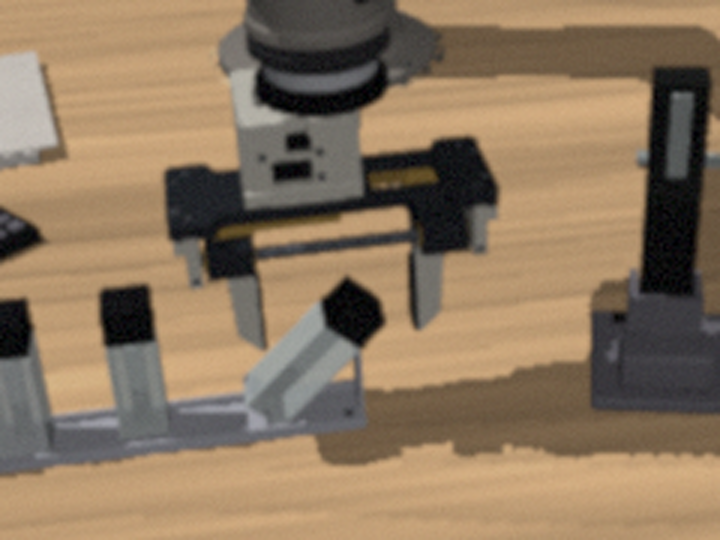

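```bash
python3 -m handwheel '[[[0.2,-0.3,0,0],[0.2,-0.3,0,0],[0,-0.3,0,0],[0,-0.3,0,0],[0,-0.3,0,0],[0,-0.3,0,0],[0,0,0,0],[0,0,0,0]]]' 0.66
python3 - <<'E'
from h import *
togo()
for n in ("scene",):
    im,d=bot.capture(n); np.save(f"{n}1.npy",d)
    c=im[150:330,180:420] if n=="scene" else im[150:300,260:460]
    c=cv2.resize(c,None,fx=3,fy=3,interpolation=cv2.INTER_CUBIC); cv2.imwrite(f"pics/{n}9.png",c[...,::-1])
E
```

```text
time: 10.32
tool_pos: [577.6, -56.1, 20.8]
tcp_rot: [0.146, 1.571, 0.185]
contact_force: [0.6, 0.6, 0.1]
grip_width: 60.5
t 10.32 tcp [577.6 -56.1  20.8] yang 1.61 down [ 0.  0. -1.] F [0.6 0.6 0.1] grip 60.5 j [-0.23  0.62  1.57  0.    0.95 -1.84]
```

View pics/scene9.png

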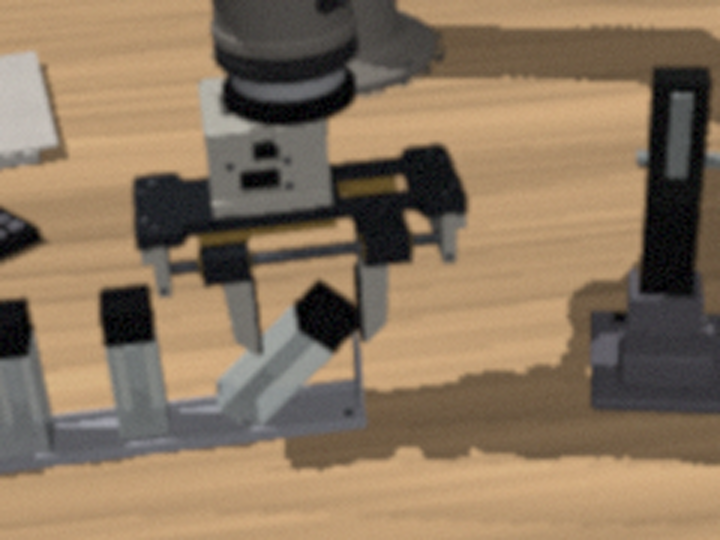

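```bash
python3 -m handwheel '[[[0,-0.2,0,0],[0,-0.2,0,0],[0,-0.2,0,0],[0,-0.2,0,0],[0,0,0,0],[0,0,0,0]]]' 0.48
python3 - <<'E'
from h import *
togo()
for n in ("scene",):
    im,d=bot.capture(n); np.save(f"{n}1.npy",d)
    c=im[150:330,180:420] if n=="scene" else im[150:300,260:460]
    c=cv2.resize(c,None,fx=3,fy=3,interpolation=cv2.INTER_CUBIC); cv2.imwrite(f"pics/{n}10.png",c[...,::-1])
E
```

```text
time: 10.87
tool_pos: [579.8, -62.6, 23.6]
tcp_rot: [0.142, 1.566, 0.181]
contact_force: [-1.4, 7.3, 17.6]
grip_width: 52.0
t 10.87 tcp [579.8 -62.6  23.6] yang 1.61 down [ 0.005  0.001 -1.   ] F [-1.4  7.3 17.6] grip 52.0 j [-0.24  0.62  1.57  0.    0.95 -1.85]
```

View pics/scene10.png

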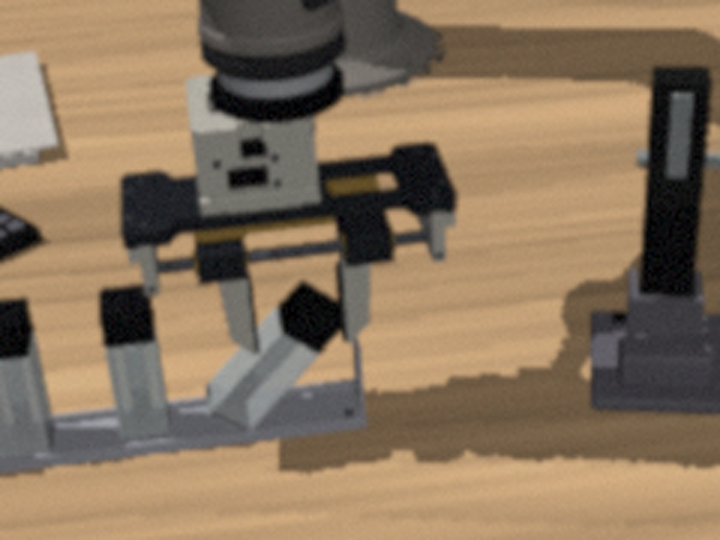

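```bash
python3 -m handwheel '[[[-0.3,0,0,0],[-0.3,0,0,0],[-0.3,0,0,0],[-0.3,0,0,0],[0,0,0,0],[0,0,0,0]]]' 0.45
python3 - <<'E'
from h import *
togo()
for n in ("scene",):
    im,d=bot.capture(n); np.save(f"{n}1.npy",d)
    c=im[150:330,180:420] if n=="scene" else im[150:300,260:460]
    c=cv2.resize(c,None,fx=3,fy=3,interpolation=cv2.INTER_CUBIC); cv2.imwrite(f"pics/{n}11.png",c[...,::-1])
E
```

```text
time: 11.42
tool_pos: [579.0, -64.3, 34.0]
tcp_rot: [-0.365, 1.568, -0.326]
contact_force: [-1.0, -1.5, 10.1]
grip_width: 42.7
t 11.42 tcp [579.  -64.3  34. ] yang 1.61 down [ 0.003 -0.001 -1.   ] F [-1.  -1.5 10.1] grip 42.7 j [-0.24  0.6   1.56 -0.    0.98 -1.85]
```

View pics/scene11.png

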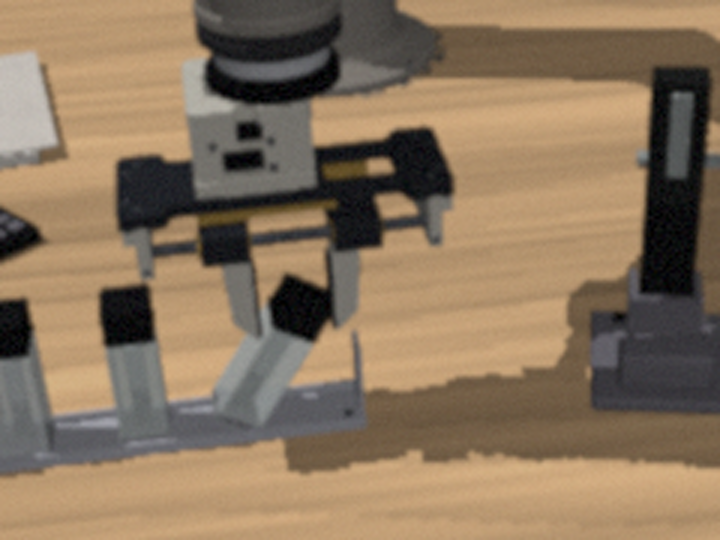

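```bash
python3 -m handwheel '[[[-0.3,0,0,0],[-0.3,0,0,0],[-0.2,0,0,0],[0,0,0,0],[0,0,0,0],[0,0,0,0],[0,0,0,0]]]' 0.2
python3 - <<'E'
from h import *
togo()
for n in ("scene",):
    im,d=bot.capture(n); np.save(f"{n}1.npy",d)
    c=im[150:330,180:420] if n=="scene" else im[150:300,260:460]
    c=cv2.resize(c,None,fx=3,fy=3,interpolation=cv2.INTER_CUBIC); cv2.imwrite(f"pics/{n}12.png",c[...,::-1])
E
```

```text
time: 12.05
tool_pos: [578.2, -63.8, 41.2]
tcp_rot: [-0.052, 1.57, -0.012]
contact_force: [-0.8, -0.8, 6.2]
grip_width: 37.6
t 12.05 tcp [578.2 -63.8  41.2] yang 1.61 down [ 0.001 -0.    -1.   ] F [-0.8 -0.8  6.2] grip 37.6 j [-0.24  0.59  1.55  0.    0.99 -1.85]
```

View pics/scene12.png

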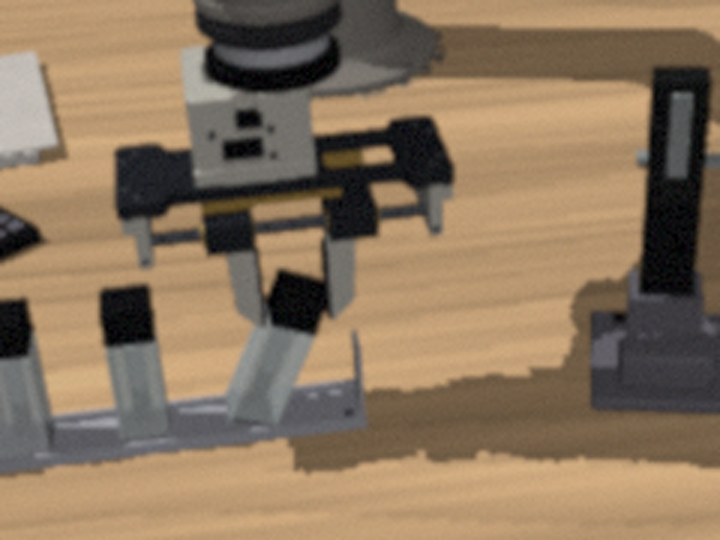

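```bash
python3 -m handwheel '[[[-0.2,0,0,0],[-0.2,0,0,0],[-0.2,0,0,0],[0,0,0,0],[0,0,0,0],[0,0,0,0]]]' 0.1
python3 - <<'E'
from h import *
togo()
for n in ("scene",):
    im,d=bot.capture(n); np.save(f"{n}1.npy",d)
    c=im[150:330,180:420] if n=="scene" else im[150:300,260:460]
    c=cv2.resize(c,None,fx=3,fy=3,interpolation=cv2.INTER_CUBIC); cv2.imwrite(f"pics/{n}13.png",c[...,::-1])
E
```

```text
time: 12.6
tool_pos: [577.7, -63.5, 46.6]
tcp_rot: [2.133, 1.57, 2.172]
contact_force: [-0.2, 0.4, 1.1]
grip_width: 34.0
t 12.6 tcp [577.7 -63.5  46.6] yang 1.61 down [-0.     0.001 -1.   ] F [-0.2  0.4  1.1] grip 34.0 j [-0.24  0.59  1.55  0.    1.01 -1.85]
```

View pics/scene13.png

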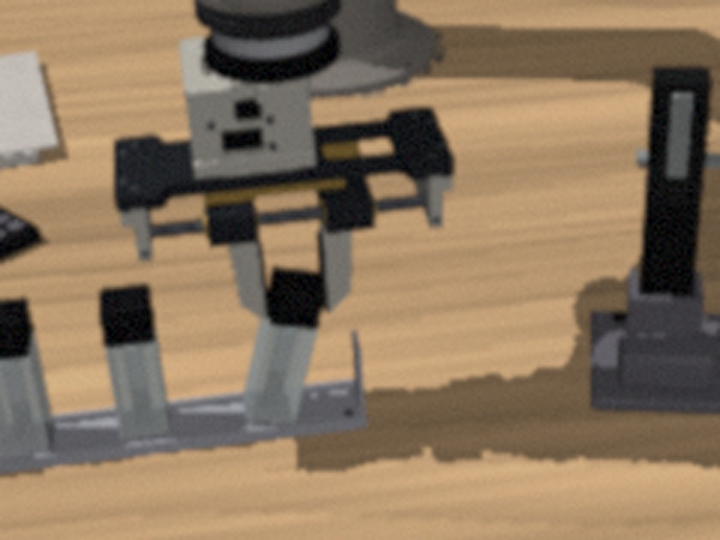

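```bash
python3 -m handwheel '[[[-0.1,0,0,0],[-0.1,0,0,0],[0,0,0,0],[0,0,0,0],[0,0,0,0],[0,0,0,0]]]' 0.0
python3 - <<'E'
from h import *
togo()
for n in ("scene",):
    im,d=bot.capture(n); np.save(f"{n}1.npy",d)
    c=im[150:330,180:420] if n=="scene" else im[150:300,260:460]
    c=cv2.resize(c,None,fx=3,fy=3,interpolation=cv2.INTER_CUBIC); cv2.imwrite(f"pics/{n}14.png",c[...,::-1])
E
```

```text
time: 13.15
tool_pos: [577.8, -63.8, 48.6]
tcp_rot: [2.478, 1.571, 2.517]
contact_force: [-0.7, -0.0, -1.0]
grip_width: 33.8
t 13.15 tcp [577.8 -63.8  48.6] yang 1.61 down [-0.  0. -1.] F [-0.7 -0.  -1. ] grip 33.8 j [-0.24  0.58  1.55  0.    1.01 -1.85]
```

View pics/scene14.png

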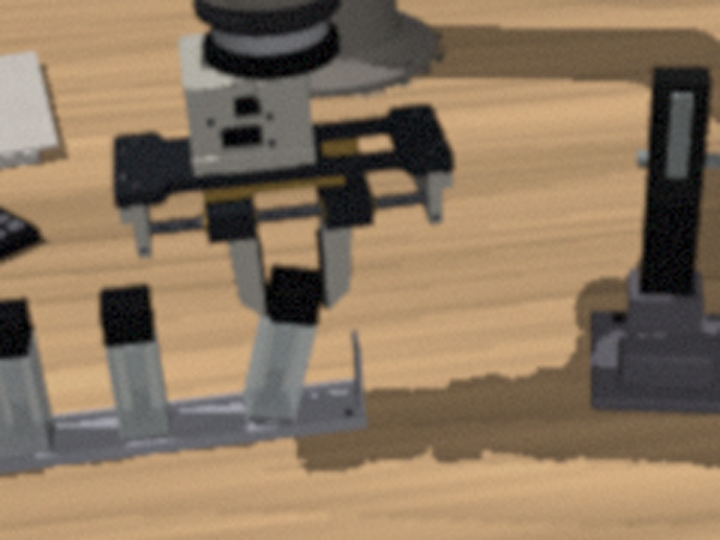

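```bash
python3 -m handwheel '[[[0.2,0,0,0],[0.1,0,0,0],[0,0,0,0],[0,0,0,0]]]'
python3 -m handwheel '[[[0,0,0,0],[0,0,0,0],[0,0,0,0],[0,0,0,0],[0,0,0,0]]]' 0.45
python3 - <<'E'
from h import *
togo()
for n in ("scene",):
    im,d=bot.capture(n); np.save(f"{n}1.npy",d)
    c=im[150:330,180:420] if n=="scene" else im[150:300,260:460]
    c=cv2.resize(c,None,fx=3,fy=3,interpolation=cv2.INTER_CUBIC); cv2.imwrite(f"pics/{n}15.png",c[...,::-1])
E
```

```text
time: 13.53
tool_pos: [578.6, -63.8, 46.6]
tcp_rot: [-0.152, 1.569, -0.113]
contact_force: [-0.2, 1.0, 4.3]
grip_width: 33.7
time: 13.95
tool_pos: [577.7, -63.8, 45.4]
tcp_rot: [2.786, 1.57, 2.826]
contact_force: [0.1, 0.5, -0.3]
grip_width: 41.3
t 13.95 tcp [577.7 -63.8  45.4] yang 1.61 down [-0.001  0.    -1.   ] F [ 0.1  0.5 -0.3] grip 41.3 j [-0.24  0.59  1.55  0.    1.   -1.85]
```

View pics/scene15.png

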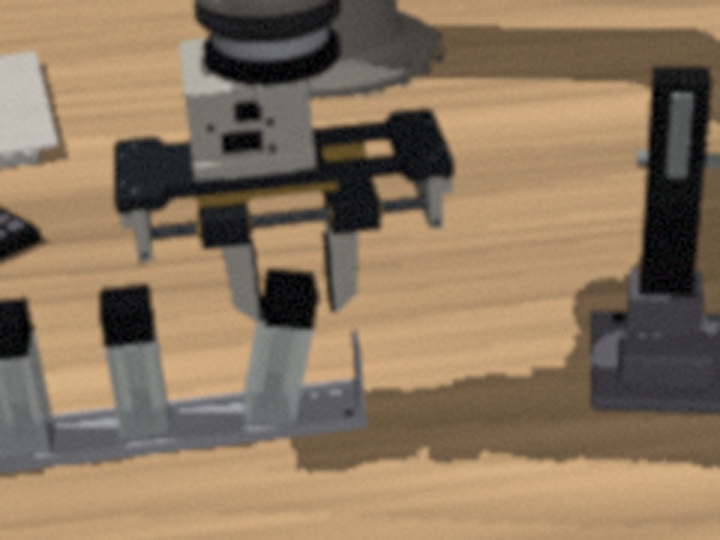

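```bash
python3 -m handwheel '[[[0,-0.2,0,0],[0,-0.2,0,0],[0,-0.2,0,0],[0,-0.2,0,0],[0,-0.2,0,0],[0,0,0,0],[0,0,0,0],[0,0,0,0]]]' 
python3 - <<'E'
from h import *
togo()
for n in ("scene",):
    im,d=bot.capture(n); np.save(f"{n}1.npy",d)
    c=im[150:330,180:420] if n=="scene" else im[150:300,260:460]
    c=cv2.resize(c,None,fx=3,fy=3,interpolation=cv2.INTER_CUBIC); cv2.imwrite(f"pics/{n}16.png",c[...,::-1])
E
```

```text
time: 14.67
tool_pos: [578.3, -73.8, 45.8]
tcp_rot: [0.788, 1.571, 0.827]
contact_force: [-0.8, -0.0, 1.0]
grip_width: 41.3
t 14.67 tcp [578.3 -73.8  45.8] yang 1.61 down [ 0.  0. -1.] F [-0.8 -0.   1. ] grip 41.3 j [-0.26  0.59  1.54  0.    1.01 -1.87]
```

View pics/scene16.png

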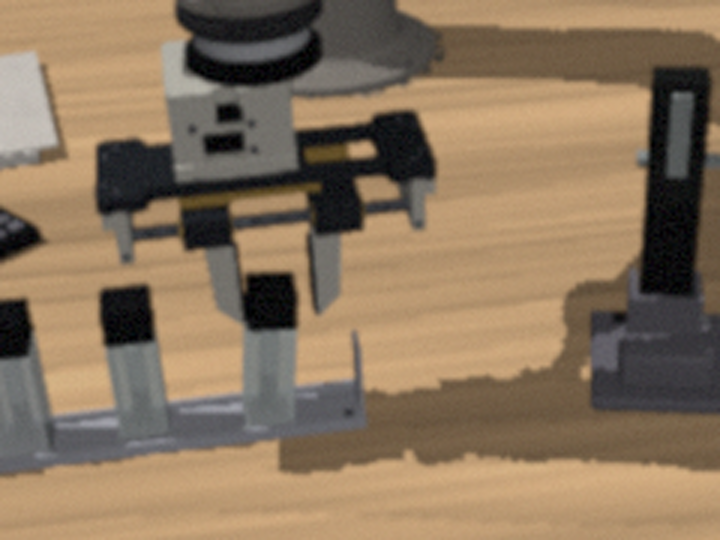

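```bash
python3 -m handwheel '[[[0,0,0,0],[0,0,0,0],[0,0,0,0],[-2,0,0,0],[-4,0,0,0],[-4,0,0,0],[-4,0,0,0],[-3,0,0,0]]]' 0.7
python3 - <<'E'
from h import *
np.set_printoptions(precision=1,suppress=True)
togo([562,177,205],1.344)
for n in ("scene","top"):
    im,d=bot.capture(n); np.save(f"{n}1.npy",d)
    c=im[150:330,180:420] if n=="scene" else im[150:300,260:460]
    c=cv2.resize(c,None,fx=3,fy=3,interpolation=cv2.INTER_CUBIC); cv2.imwrite(f"pics/{n}17.png",c[...,::-1])
w=cloud("scene",np.load("scene1.npy"))
q=w[(w[...,2]>97)&(w[...,2]<106)&(w[...,1]<-20)&(w[...,1]>-400)&(w[...,0]>550)&(w[...,0]<620)]
print(np.histogram(q[:,1],bins=np.arange(-320,-20,10)))
for a,b in((-130,-20),(-200,-130),(-260,-200),(-320,-260)):
    k=q[(q[:,1]>a)&(q[:,1]<b)]; print(k.min(0),k.max(0))
E
```

```text
time: 15.38
tool_pos: [578.9, -73.8, 219.5]
tcp_rot: [-0.255, 1.567, -0.216]
contact_force: [0.3, -0.0, 0.2]
grip_width: 64.0
t 15.38 tcp [578.9 -73.8 219.5] yang 1.61 down [ 0. -0. -1.] F [ 0.3 -0.   0.2] grip 64.0 j [-0.3  0.4  1.3  0.   1.4 -1.9]
turn 0.266 shift cm (after turn) [ 1.4 24.1 -7.3]
(array([ 0, 45, 68, 70, 33,  0, 10, 67, 69, 63,  0,  0,  0,  0, 60, 68, 67,
        7,  0,  0,  0, 15, 64, 62, 46,  0,  0,  0,  0]), array([-320, -310, -300, -290, -280, -270, -260, -250, -240, -230, -220,
       -210, -200, -190, -180, -170, -160, -150, -140, -130, -120, -110,
       -100,  -90,  -80,  -70,  -60,  -50,  -40,  -30]))
[ 565.6 -102.4   97.1] [597.5 -72.  105.7]
[ 561.2 -179.5   97. ] [ 595.2 -148.7  105.7]
[ 564.3 -251.6   97. ] [ 597.2 -221.7  105.2]
[ 569.1 -306.6   97. ] [ 600.5 -276.1  105.3]
```

View pics/scene17.png

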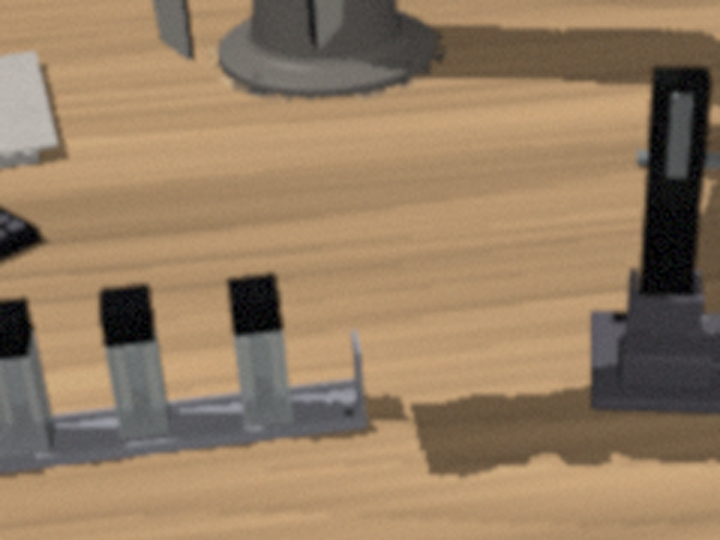

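```bash
python3 -m handwheel '[[[0,0,0,0.089],[0,0,0,0.089],[0,0,0,0.088],[0,0,0,0]]]' 0.7
python3 -m handwheel '[[[0,3,-0.9,0],[0,3,-0.9,0],[0,3,-0.9,0],[0,3,-0.9,0],[0,3,-0.9,0],[0,3,-0.9,0],[0,3,-0.9,0],[0,3,-0.9,0]]]'
python3 -m handwheel '[[[0,0,0,0],[0,0,0,0]]]'
python3 - <<'E'
from h import *
np.set_printoptions(precision=1,suppress=True)
togo([562,177,115],1.344)
for n in ("scene","top"):
    im,d=bot.capture(n); np.save(f"{n}1.npy",d)
    c=im[110:300,300:540] if n=="scene" else im[120:300,160:400]
    c=cv2.resize(c,None,fx=3,fy=3,interpolation=cv2.INTER_CUBIC); cv2.imwrite(f"pics/{n}18.png",c[...,::-1])
w=cloud("scene",np.load("scene1.npy"))
q=w[(w[...,1]>80)&(w[...,1]<280)&(w[...,0]>480)&(w[...,0]<680)]
for z in range(190,300,8):
    k=q[(q[:,2]>z)&(q[:,2]<z+8)]
    if len(k): print(z,len(k),k.min(0)[:2],k.max(0)[:2])
E
```

```text
time: 15.82
tool_pos: [577.9, -73.6, 214.8]
tcp_rot: [2.997, 1.569, 2.767]
contact_force: [-0.1, -0.5, -0.2]
grip_width: 64.1
time: 16.48
tool_pos: [561.5, 177.7, 215.1]
tcp_rot: [-2.802, 1.57, -3.025]
contact_force: [0.7, 0.1, -0.0]
grip_width: 64.2
time: 16.65
tool_pos: [561.5, 177.6, 215.0]
tcp_rot: [-2.618, 1.57, -2.84]
contact_force: [-0.6, -0.5, 0.3]
grip_width: 64.2
t 16.65 tcp [561.5 177.6 215. ] yang 1.349 down [-0. -0. -1.] F [-0.6 -0.5  0.3] grip 64.2 j [ 0.2  0.4  1.3 -0.   1.4 -1.2]
turn 0.005 shift cm (after turn) [10.  -0.   0.1]
190 87 [546.6 158.3] [576.3 191.6]
198 83 [565.9 159.8] [576.7 191. ]
206 135 [546.2 159.7] [574.9 195.3]
246 8 [561.2 140. ] [580.4 210.8]
254 56 [559.5 132.9] [581.5 217.5]
262 90 [558.7 129.3] [583.  223.5]
270 101 [543.3 128.3] [584.4 224.6]
278 104 [550.3 128.3] [583.9 224.8]
286 109 [559.3 126.5] [584.5 225.2]
294 123 [554.5 126.2] [585.4 226.3]
```

View pics/scene18.png

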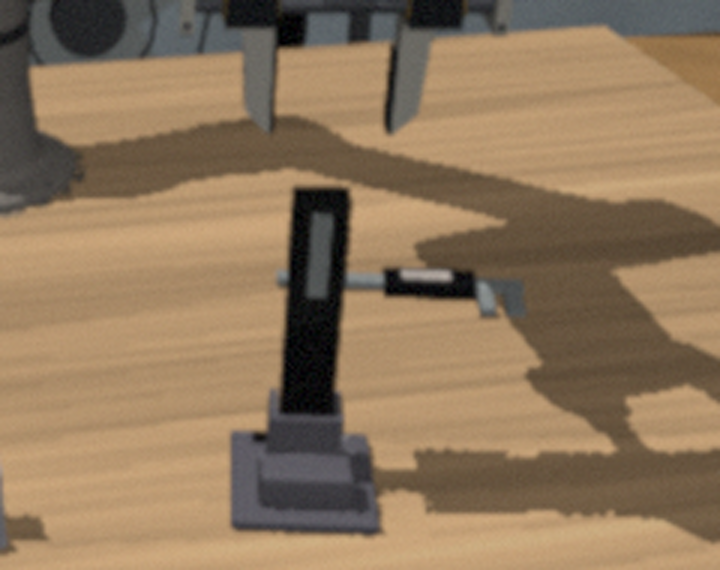

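View pics/top18.png

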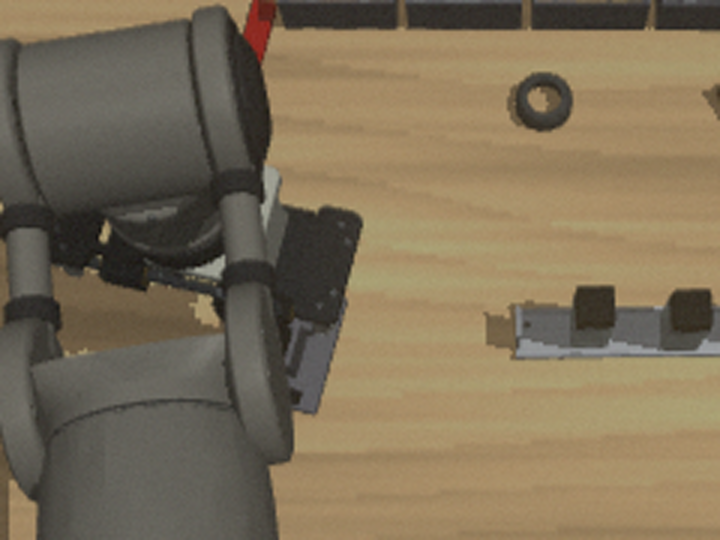

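```bash
python3 -m handwheel '[[[2.5,0,0,0.005],[2.5,0,0,0],[2.5,0,0,0],[1.2,0,0,0],[0.9,0,0,0],[0,0,0,0],[0,0,0,0]]]' 0.7
python3 - <<'E'
from h import *
np.set_printoptions(precision=1,suppress=True)
togo([562,177,117],1.344)
for n in ("scene",):
    im,d=bot.capture(n); np.save(f"{n}1.npy",d)
    c=im[110:300,300:540] if n=="scene" else im[120:300,160:400]
    c=cv2.resize(c,None,fx=3,fy=3,interpolation=cv2.INTER_CUBIC); cv2.imwrite(f"pics/{n}19.png",c[...,::-1])
E
```

```text
time: 17.33
tool_pos: [562.5, 175.4, 120.0]
tcp_rot: [0.047, 1.571, -0.185]
contact_force: [0.2, 0.6, 0.9]
grip_width: 64.0
t 17.33 tcp [562.5 175.4 120. ] yang 1.338 down [ 0. -0. -1.] F [0.2 0.6 0.9] grip 64.0 j [ 0.2  0.5  1.4 -0.   1.2 -1.2]
turn -0.006 shift cm (after turn) [ 0.3  0.1 -0.1]
```

View pics/scene19.png

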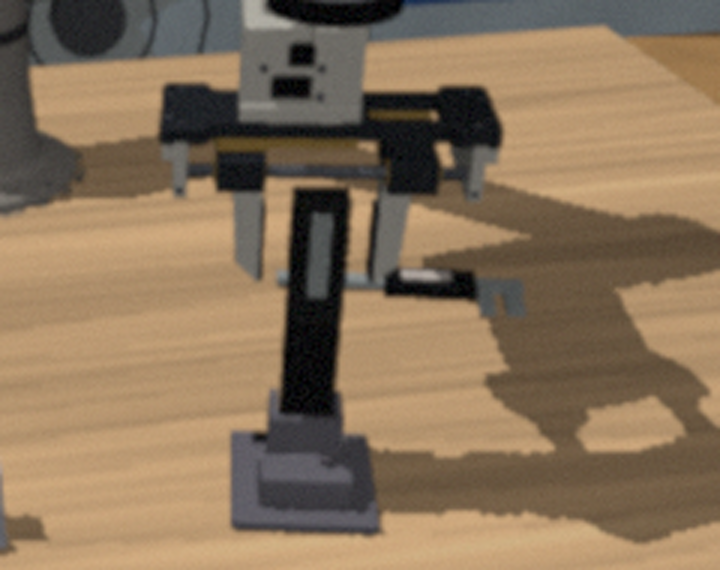

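```bash
python3 -m handwheel '[[[0,0.1,0,0],[0,0,0,0],[0,0,0,0],[0,0,0,0],[0,0,0,0],[0,0,0,0],[0,0,0,0],[0,0,0,0]]]' 0.1
python3 -m handwheel '[[[-0.4,0,0,0],[-0.4,0,0,0],[-0.4,0,0,0],[0,0,0,0],[0,0,0,0],[0,0,0,0]]]'
python3 - <<'E'
from h import *
togo()
for n in ("scene",):
    im,d=bot.capture(n); np.save(f"{n}1.npy",d)
    c=im[110:300,300:540] if n=="scene" else im[120:300,160:400]
    c=cv2.resize(c,None,fx=3,fy=3,interpolation=cv2.INTER_CUBIC); cv2.imwrite(f"pics/{n}20.png",c[...,::-1])
E
```

```text
time: 18.05
tool_pos: [562.4, 177.3, 120.0]
tcp_rot: [0.703, 1.57, 0.471]
contact_force: [-0.3, 0.5, 1.8]
grip_width: 33.9
time: 18.55
tool_pos: [562.2, 177.2, 131.7]
tcp_rot: [-2.99, 1.571, 3.062]
contact_force: [-0.1, -0.3, -0.9]
grip_width: 34.0
t 18.55 tcp [562.2 177.2 131.7] yang 1.339 down [-0.  0. -1.] F [-0.1 -0.3 -0.9] grip 34.0 j [ 0.18  0.51  1.43  0.    1.21 -1.16]
```

View pics/scene20.png

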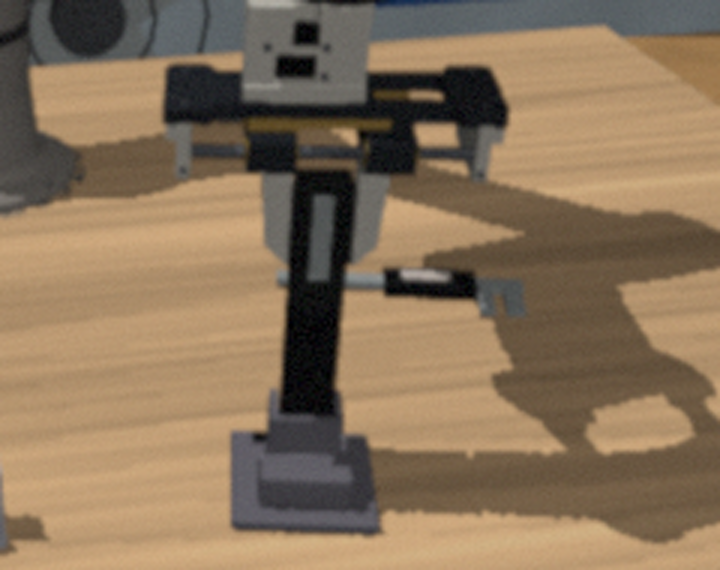

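```bash
python3 -m handwheel '[[[0,0,-1,0],[0,0,-1.1,0],[0.1,0,-1.1,0],[0.15,0,-1,0],[0,0,0,0],[0,0,0,0],[0,0,0,0]]]'
python3 - <<'E'
from h import *
togo()
for n in ("scene",):
    im,d=bot.capture(n); np.save(f"{n}1.npy",d)
    c=im[110:300,300:540] if n=="scene" else im[120:300,160:400]
    c=cv2.resize(c,None,fx=3,fy=3,interpolation=cv2.INTER_CUBIC); cv2.imwrite(f"pics/{n}21.png",c[...,::-1])
E
```

```text
time: 19.18
tool_pos: [521.5, 186.9, 129.1]
tcp_rot: [3.038, 1.57, 2.806]
contact_force: [0.1, 0.3, -2.2]
grip_width: 33.7
t 19.18 tcp [521.5 186.9 129.1] yang 1.339 down [-0.001  0.    -1.   ] F [ 0.1  0.3 -2.2] grip 33.7 j [ 0.21  0.45  1.53  0.    1.16 -1.13]
```

View pics/scene21.png

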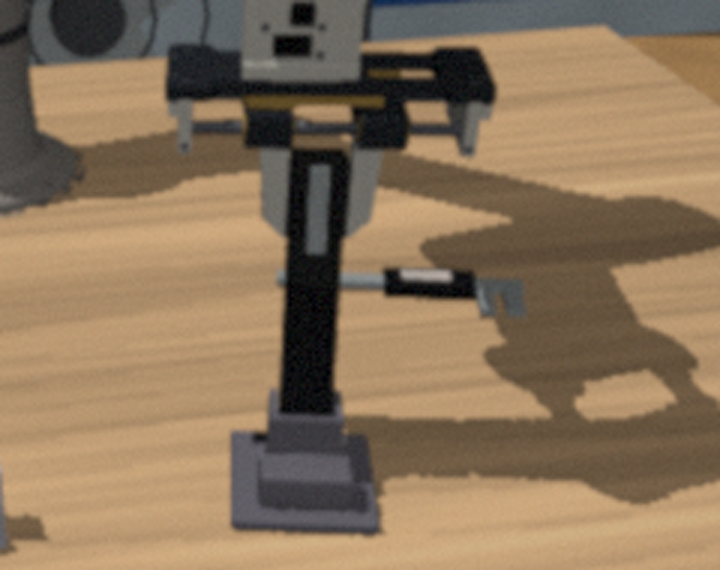

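```bash
cat >> h.py <<'E'
def lampang(d,u0=380,u1=440,zmin=70,box=(350,620,120,260)):
    """fit dark lamp face points: print local coords"""
    im=np.load('li.npy'); w=cloud("scene",d)
    m=(im.max(-1)<60)&(w[...,0]>box[0])&(w[...,0]<box[1])&(w[...,1]>box[2])&(w[...,1]<box[3])&(w[...,2]>zmin)
    return w[m]
E
python3 - <<'E'
from h import *
w=cloud("scene",np.load("scene1.npy"))
# lamp centre column: pixel from (300+318/3, 110+155/3)=(406,162) to (300+308/3,110+400/3)=(402,243)
for v in range(162,244,6):
    u=round(406-4*(v-162)/81); P=w[v,u]; 
    c,s=np.cos(-.227),np.sin(-.227)
    lx=(P[0]-562)*c+(P[1]-177)*s; ly=-(P[0]-562)*s+(P[1]-177)*c
    print(v,np.round([lx,ly,P[2]],1))
E
```

```text
162 [-3.50e+01 -1.00e-01  2.19e+02]
168 [-30.6   0.3 209.1]
174 [-27.7  -1.  198.4]
180 [-24.3  -0.5 187.9]
186 [-23.1   0.2 176.3]
192 [-23.2   1.1 163.8]
198 [-20.3  -0.2 152.7]
204 [-18.7   0.5 140.8]
210 [-14.4   0.9 130.2]
216 [-1.390e+01 -1.000e-01  1.174e+02]
222 [ -8.4   0.2 107.4]
228 [-5.5  0.8 95.8]
234 [-3.3 -0.4 83.6]
240 [-0.6  0.2 71.6]
```

```bash
python3 -m handwheel '[[[0.35,0,-1.3,0],[0.4,0,-1.3,0],[0.5,0,-1.25,0],[0.65,0,-1.15,0],[0.75,0,-1.1,0],[0.8,0,-1.1,0],[0,0,0,0],[0,0,0,0]]]'
python3 - <<'E'
from h import *
togo()
for n in ("scene",):
    im,d=bot.capture(n); np.save(f"{n}1.npy",d)
    c=im[110:300,300:540] if n=="scene" else im[120:300,160:400]
    c=cv2.resize(c,None,fx=3,fy=3,interpolation=cv2.INTER_CUBIC); cv2.imwrite(f"pics/{n}22.png",c[...,::-1])
E
```

```text
time: 19.9
tool_pos: [450.3, 203.8, 94.7]
tcp_rot: [-3.053, 1.568, 2.999]
contact_force: [-6.0, 2.5, 2.3]
grip_width: 33.9
t 19.9 tcp [450.3 203.8  94.7] yang 1.339 down [-0.003  0.    -1.   ] F [-6.   2.5  2.3] grip 33.9 j [ 0.27  0.39  1.74  0.    1.01 -1.07]
```

View pics/scene22.png

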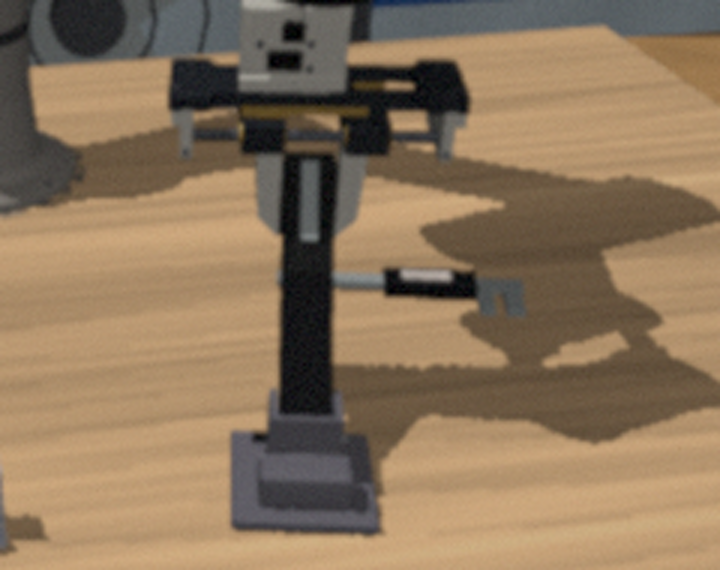

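```bash
python3 -m handwheel '[[[0.5,0,-0.9,0],[0.7,0,-0.8,0],[0.75,0,-0.7,0],[0.8,0,-0.6,0],[1.1,0,-0.65,0],[1.2,0,-0.6,0],[1.2,0,-0.5,0],[0,0,0,0]]]'
python3 -m handwheel '[[[0,0,0,0]]]'
python3 - <<'E'
from h import *
togo()
for n in ("scene",):
    im,d=bot.capture(n); np.save(f"{n}1.npy",d)
    c=im[110:300,300:540] if n=="scene" else im[120:300,160:400]
    c=cv2.resize(c,None,fx=3,fy=3,interpolation=cv2.INTER_CUBIC); cv2.imwrite(f"pics/{n}23.png",c[...,::-1])
w=cloud("scene",np.load("scene1.npy"))
for v in range(165,250,5):
    u=401; P=w[v,u]; 
    c,s=np.cos(-.227),np.sin(-.227)
    lx=(P[0]-562)*c+(P[1]-177)*s; ly=-(P[0]-562)*s+(P[1]-177)*c
    print(v,np.round([lx,ly,P[2]],1))
E
```

```text
time: 20.62
tool_pos: [403.8, 214.0, 30.6]
tcp_rot: [-2.59, 1.568, -2.821]
contact_force: [0.7, 1.4, -0.8]
grip_width: 33.9
time: 20.7
tool_pos: [404.8, 214.1, 31.8]
tcp_rot: [-2.634, 1.569, -2.866]
contact_force: [-0.1, -0.9, -2.3]
grip_width: 34.0
t 20.7 tcp [404.8 214.1  31.8] yang 1.339 down [-0.002 -0.001 -1.   ] F [-0.1 -0.9 -2.3] grip 34.0 j [ 0.32  0.43  1.91  0.    0.81 -1.02]
165 [-137.2   -0.6  168.8]
170 [-489.    28.7    0.9]
175 [-130.5    0.3  149.3]
180 [-173.5    4.5  117.7]
185 [-155.3    3.8  114.5]
190 [-142.1    3.4  109. ]
195 [-131.4    3.3  102.5]
200 [-120.4    3.1   96.3]
205 [-107.5    2.7   91.2]
210 [-93.8   2.3  86.7]
215 [-80.1   1.8  82.5]
220 [-65.5   1.2  79. ]
225 [-53.9   0.9  73.9]
230 [-45.7   0.9  67. ]
235 [-32.7   0.5  63.1]
240 [-19.   -0.   59.9]
245 [-6.3 -0.5 56.3]
```

View pics/scene23.png

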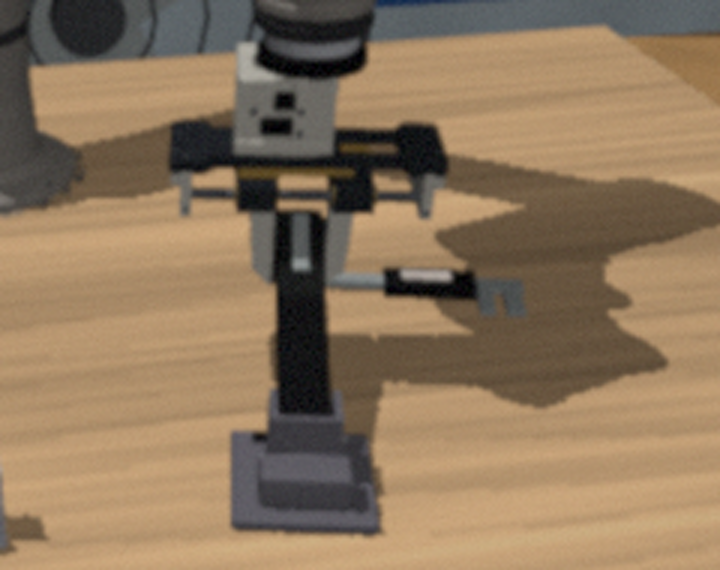

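```bash
python3 - <<'E'
from h import *
w=cloud("scene",np.load("scene1.npy"))
c,s=np.cos(-.227),np.sin(-.227)
def L(P): return np.round([(P[0]-562)*c+(P[1]-177)*s,-(P[0]-562)*s+(P[1]-177)*c,P[2]],1)
for u,v in [(386,185),(387,190),(387,195),(388,198),(388,201),(413,185),(413,190),(412,195),(412,198),(411,201),(388,177),(360,175),(440,178)]: print(u,v,L(w[v,u]))
E
```

```text
386 185 [-150.5  -28.7  116.3]
387 190 [-150.8  -25.9  104.2]
387 195 [-149.5  -25.4   92.8]
388 198 [-150.7  -22.8   84.9]
388 201 [-151.4  -22.4   77.2]
413 185 [-150.9   28.9  117. ]
413 190 [-150.7   29.8  105.2]
412 195 [-148.9   28.4   94.1]
412 198 [-151.8   29.3   85.3]
411 201 [-148.5   27.3   79.6]
388 177 [-126.   -26.6  146.5]
360 175 [-126.2  -84.7  150.1]
440 178 [-128.1   80.4  144.8]
```

```bash
python3 - <<'E'
from h import *
w=cloud("top",np.load("top0.npy"))
for u,v in [(224,347),(200,341),(176,331),(152,318),(160,310)]: print(u,v,np.round(w[v,u]))
w=cloud("scene",np.load("scene1.npy"))
for u,v in [(393,203),(417,204),(440,203)]: print(u,v,np.round(w[v,u]))
E
```

```text
224 347 [285. 234.   7.]
200 341 [299. 293.  12.]
176 331 [322. 353.  12.]
152 318 [353. 413.  14.]
160 310 [374. 400.  -1.]
393 203 [451. 188.  94.]
417 204 [307. 294.   6.]
440 203 [322. 347.  11.]
```

```bash
python3 -m handwheel '[[[0.9,0,-0.35,0],[0.9,0,-0.3,0],[0.9,0,-0.25,0],[0.9,0,-0.2,0],[0.9,0,-0.2,0],[0,0,0,0],[0,0,0,0]]]'
python3 - <<'E'
from h import *
togo()
for n in ("scene",):
    im,d=bot.capture(n); np.save(f"{n}1.npy",d)
    c=im[110:300,300:540] if n=="scene" else im[120:300,160:400]
    c=cv2.resize(c,None,fx=3,fy=3,interpolation=cv2.INTER_CUBIC); cv2.imwrite(f"pics/{n}24.png",c[...,::-1])
w=cloud("scene",np.load("scene1.npy"))
c,s=np.cos(-.227),np.sin(-.227)
def L(P): return np.round([(P[0]-562)*c+(P[1]-177)*s,-(P[0]-562)*s+(P[1]-177)*c,P[2]],1)
for v in range(190,250,5): print(v,L(w[v,401]),L(w[v,388]))
E
```

```text
time: 21.33
tool_pos: [393.0, 217.4, -12.4]
tcp_rot: [1.361, 1.571, 1.129]
contact_force: [0.7, -0.3, -1.3]
grip_width: 33.7
t 21.33 tcp [393.  217.4 -12.4] yang 1.339 down [ 0.  0. -1.] F [ 0.7 -0.3 -1.3] grip 33.7 j [ 0.33  0.5   1.97  0.    0.68 -1.  ]
190 [-144.5    3.6  107.9] [-137.5  -24.5  110.9]
195 [-335.1   20.6   -0.8] [-138.1  -23.9   98.6]
200 [-171.5    7.5   69.7] [-163.5  -21.9   73.3]
205 [-148.7    6.3   69.2] [-159.8  -21.5   62.8]
210 [-134.2    5.8   64.7] [-163.1  -20.7   48.2]
215 [-110.9    4.5   65.2] [-166.3  -19.9   33.6]
220 [-95.4   3.9  61.8] [-202.7  -17.1   -0.5]
225 [-74.7   2.8  61.7] [-173.4  -18.2    3.1]
230 [-57.3   2.   60. ] [-154.4  -18.7    0.9]
235 [-40.6   1.2  58.3] [-1.343e+02 -1.920e+01 -1.000e-01]
240 [-25.9   0.6  55.6] [-113.3  -19.9   -0.2]
245 [-6.  -0.5 56.5] [-91.4 -20.6   0.7]
```

View pics/scene24.png

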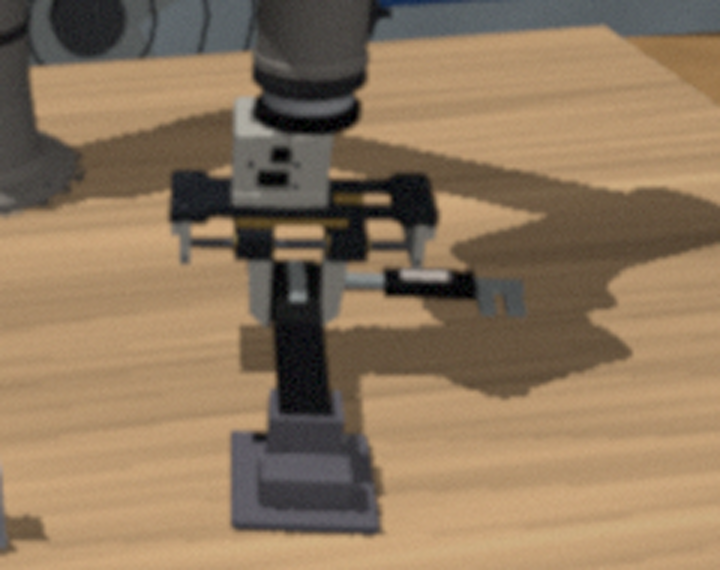

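```bash
python3 -m handwheel '[[[0.5,0,-0.05,0],[0.5,0,0,0],[0.5,0,0,0],[0.2,0,0,0],[0,0,0,0],[0,0,0,0]]]'
cat >> h.py <<'E'
def slope(d,im,u0,u1,v0,v1,lo,hi,o=(562,177),yaw=-.227,zr=(40,400)):
    w=cloud("scene",d)[v0:v1,u0:u1].reshape(-1,3); g=im[v0:v1,u0:u1].reshape(-1,3)
    c,s=np.cos(yaw),np.sin(yaw)
    lx=(w[:,0]-o[0])*c+(w[:,1]-o[1])*s; ly=-(w[:,0]-o[0])*s+(w[:,1]-o[1])*c
    m=(lx>lo)&(lx<hi)&(abs(ly)<18)&(w[:,2]>zr[0])&(w[:,2]<zr[1])
    p=np.polyfit(lx[m],w[m,2],1); r=w[m,2]-np.polyval(p,lx[m]); k=abs(r)<4
    p=np.polyfit(lx[m][k],w[m,2][k],1); print('n',k.sum(),'slope deg',np.degrees(np.arctan(p[0])),'z at lo,hi',np.polyval(p,[lo,hi]))
E
python3 - <<'E'
from h import *
togo()
for n in ("scene",):
    im,d=bot.capture(n); np.save(f"{n}1.npy",d)
    c=im[110:300,300:540] if n=="scene" else im[120:300,160:400]
    c=cv2.resize(c,None,fx=3,fy=3,interpolation=cv2.INTER_CUBIC); cv2.imwrite(f"pics/{n}25.png",c[...,::-1])
slope(d,im,394,410,200,248,-140,-30,zr=(30,90))
E
```

```text
time: 21.88
tool_pos: [392.0, 217.4, -29.9]
tcp_rot: [-2.804, 1.57, -3.035]
contact_force: [-0.5, 0.5, -0.4]
grip_width: 33.7
t 21.88 tcp [392.  217.4 -29.9] yang 1.339 down [-0. -0. -1.] F [-0.5  0.5 -0.4] grip 33.7 j [ 0.34  0.53  1.98  0.    0.63 -1.  ]
n 360 slope deg 1.9006252633430873 z at lo,hi [52.2754529  55.92573047]
```

View pics/scene25.png

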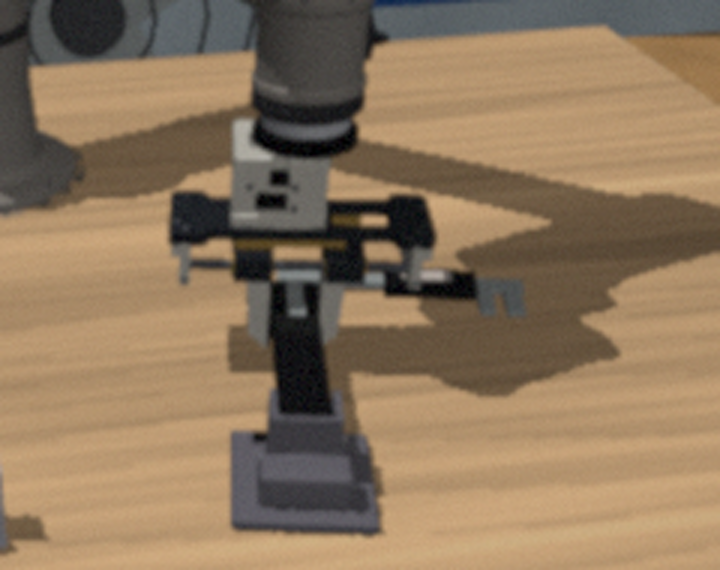

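```bash
python3 -m handwheel '[[[-0.5,0,0,0],[-1,0,0,0],[-1.5,0,0,0],[-2,0,0,0],[-2,0,0,0],[-2,0,0,0],[-1,0,0,0],[0,0,0,0]]]'
python3 -m handwheel '[[[0,0,0,0],[0,0,0,0]]]'
python3 - <<'E'
from h import *
togo([474,-151,193],1.339)
for n in ("scene",):
    im,d=bot.capture(n); np.save(f"{n}1.npy",d)
    c=im[60:250,300:540] if n=="scene" else im[120:300,160:400]
    c=cv2.resize(c,None,fx=3,fy=3,interpolation=cv2.INTER_CUBIC); cv2.imwrite(f"pics/{n}26.png",c[...,::-1])
slope(d,im,390,412,100,240,-140,-30,zr=(90,260))
E
```

```text
time: 22.6
tool_pos: [393.2, 217.8, 72.6]
tcp_rot: [0.592, 1.567, 0.36]
contact_force: [-0.1, -0.0, -2.6]
grip_width: 33.8
time: 22.77
tool_pos: [391.3, 217.1, 69.6]
tcp_rot: [-2.636, 1.569, -2.868]
contact_force: [-0.3, -0.3, -1.5]
grip_width: 33.4
t 22.77 tcp [391.3 217.1  69.6] yang 1.339 down [-0.001 -0.    -1.   ] F [-0.3 -0.3 -1.5] grip 33.4 j [ 0.33  0.35  1.89  0.    0.9  -1.  ]
turn -0.0 shift cm (after turn) [-12.33 -33.94  16.49]
n 381 slope deg 1.6839381397436823 z at lo,hi [151.39283757 154.62669789]
```

View pics/scene26.png

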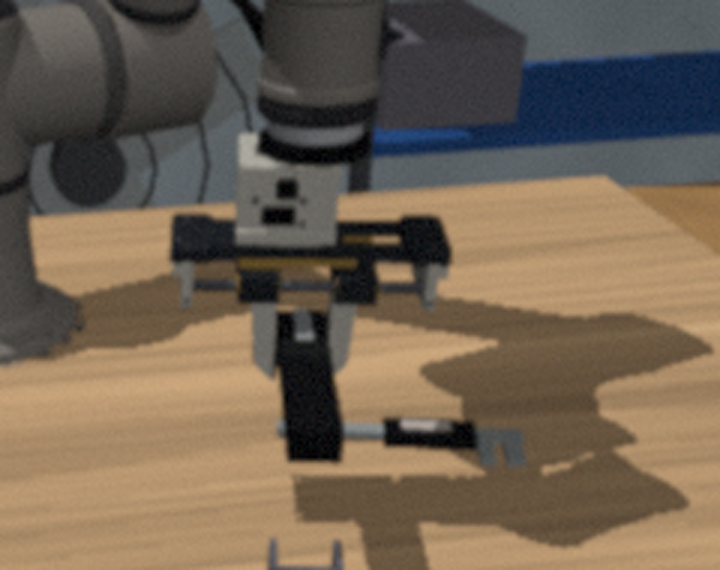

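```bash
python3 -m handwheel '[[[-1.5,0,0,0],[-2,-0.5,0.2,0],[-2,-1.5,0.5,0],[-2,-2.5,1.2,0],[-2,-2.5,1.2,0],[-2,-2.5,1.2,0],[-0.8,-2.8,1.3,0],[0,-2.8,1.4,0]]]'
python3 -m handwheel '[[[0,-2.8,1.4,0],[0,-2.8,1.4,0],[0,-2.8,1.4,0],[0,-2.8,1.4,0],[0,-2.8,1.4,0],[0,-2.5,1.4,0],[0,-1.5,1,0],[0,-0.8,0.5,0]]]'
python3 -m handwheel '[[[0,0,0,0],[0,0,0,0],[0,0,0,0]]]'
python3 - <<'E'
from h import *
togo([474,-151,193],1.339)
for n in ("scene","top"):
    im,d=bot.capture(n); np.save(f"{n}1.npy",d); np.save(f"{n}1i.npy",im)
    c=im[60:320,100:450] if n=="scene" else im[120:330,280:560]
    c=cv2.resize(c,None,fx=2.2,fy=2.2,interpolation=cv2.INTER_CUBIC); cv2.imwrite(f"pics/{n}27.png",c[...,::-1])
for n in("scene","top"):
  for l in ("lamp_lens","lamp"): print(n,l,[(np.round(b['point']),round(b['conf'],2)) for b in bot.spot_point(n,l)[:2]])
E
```

```text
time: 23.48
tool_pos: [426.2, 53.1, 194.5]
tcp_rot: [0.229, 1.569, -0.002]
contact_force: [1.4, 0.8, -1.9]
grip_width: 33.8
time: 24.15
tool_pos: [478.6, -153.5, 191.8]
tcp_rot: [3.081, 1.569, 2.847]
contact_force: [-0.3, 1.0, -1.6]
grip_width: 33.5
time: 24.4
tool_pos: [478.0, -150.0, 192.8]
tcp_rot: [2.641, 1.569, 2.41]
contact_force: [1.2, -0.3, -0.9]
grip_width: 33.6
t 24.4 tcp [ 478.  -150.   192.8] yang 1.34 down [-0.001  0.001 -1.   ] F [ 1.2 -0.3 -0.9] grip 33.6 j [-0.46  0.3   1.58  0.    1.27 -1.8 ]
turn 0.001 shift cm (after turn) [-0.02 -0.19 -0.37]
scene lamp_lens [(array([197., 177.]), 0.97)]
scene lamp [(array([186., 184.]), 0.65)]
top lamp_lens [(array([405., 200.]), 0.52)]
top lamp []
```

View pics/scene27.png

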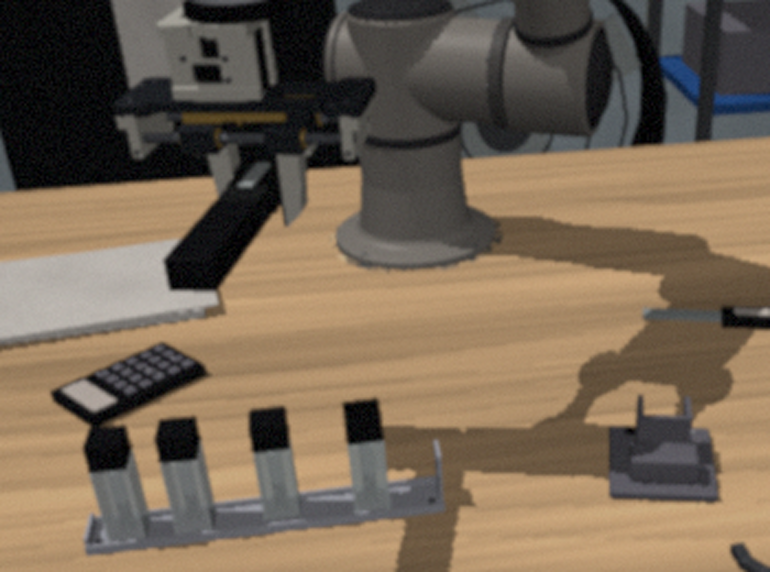

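View pics/top27.png

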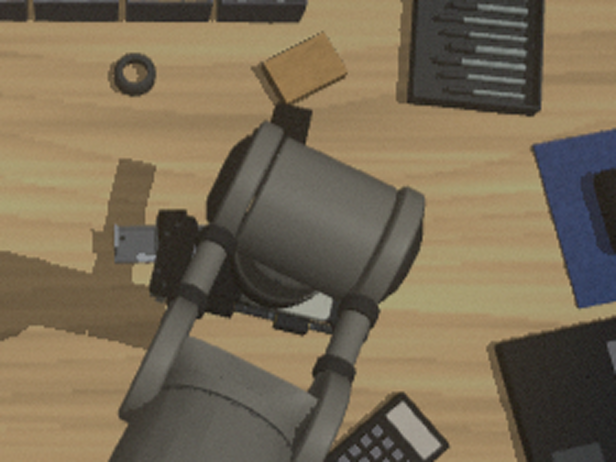

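```bash
cat >> h.py <<'E'
def lamppose():
    im,d=bot.capture("scene"); np.save("scene1.npy",d); np.save("scene1i.npy",im)
    w=cloud("scene",d); g=im.max(-1)
    o,M=st(); t=o['tool_pos']; zt=M[:,2].copy(); zt[2]=0; zt/=np.linalg.norm(zt); yt=np.cross([0,0,1],zt)
    P=w-t; lx=P@zt; ly=P@yt; z=w[...,2]
    m=(g<70)&(lx>20)&(lx<170)&(abs(ly)<30)&(z>215)&(z<330)
    print('n',m.sum())
    q=np.c_[lx[m],ly[m],z[m]]
    print('end lx pct',np.percentile(q[:,0],[50,95,99,100]))
    # top face: at each lx bin max z ; end face
    for a in range(20,170,10):
        k=q[(q[:,0]>=a)&(q[:,0]<a+10)]
        if len(k): print(a,len(k),np.round(np.percentile(k[:,2],[2,50,98]),1),'ly',np.round(np.percentile(k[:,1],[2,50,98]),1))
    e=q[(q[:,0]>20)&(q[:,0]<135)]
    A=np.c_[e[:,:2],np.ones(len(e))]; 
    k=np.ones(len(e),bool)
    for _ in range(6):
        p,*_r=np.linalg.lstsq(A[k],e[k,2],rcond=None); r=e[:,2]-A@p; k=abs(r)<3.5
    print('top plane slopes deg',np.degrees(np.arctan(p[:2])),'z at lx100',p@[100,0,1],k.sum())
    return t,zt,yt
E
python3 - <<'E'
from h import *
togo()
lamppose()
E
```

```text
t 24.7 tcp [ 478.6 -150.7  193.5] yang 1.34 down [ 0.  0. -1.] F [-0.4 -0.3 -1.9] grip 33.6 j [-0.46  0.3   1.58  0.    1.27 -1.8 ]
n 1341
end lx pct [ 80.97168385 162.21762071 168.62333733 169.96698523]
20 175 [257.1 311.2 329.8] ly [-27.2   2.6  27.4]
30 245 [258.1 309.6 320.7] ly [-28.7   6.8  29.3]
40 56 [255.6 275.1 276.4] ly [-12.9  10.2  18.3]
50 62 [256.6 275.4 276.9] ly [-12.4  13.5  18.1]
60 58 [256.  275.9 277.2] ly [-12.5   9.7  18.3]
70 67 [257.1 276.2 277.3] ly [-10.8  11.9  18.6]
80 66 [258.5 276.4 277.7] ly [-12.8  12.1  18.6]
90 64 [257.6 276.8 277.9] ly [-11.    9.8  18.3]
100 70 [257.9 277.  278.5] ly [-11.3  14.1  18.4]
110 74 [260.  277.5 278.8] ly [-12.3   8.4  18.6]
120 76 [257.8 277.7 279. ] ly [-11.9  12.3  18.5]
130 77 [261.3 278.  279.3] ly [-11.6  12.3  18.6]
140 80 [259.1 278.7 279.6] ly [-11.1   9.6  18.5]
150 86 [259.5 278.8 280.2] ly [-11.2  13.5  18.8]
160 85 [260.6 279.  280.1] ly [-12.   11.3  18.5]
top plane slopes deg [-12.15226938 -27.2693037 ] z at lx100 278.38885127619585 215
```

```bash
sed -i 's/(lx<170)/(lx<210)/' h.py; python3 - <<'E'
from h import *
d=np.load("scene1.npy"); im=np.load("scene1i.npy"); w=cloud("scene",d)
o,M=st(); t=o['tool_pos']; zt=M[:,2]*[1,1,0]; zt/=np.linalg.norm(zt); yt=np.cross([0,0,1],zt)
P=w-t; lx=P@zt; ly=P@yt; z=w[...,2]
m=(im.max(-1)<70)&(lx>40)&(lx<220)&(abs(ly)<30)&(z>235)&(z<300)
print(np.histogram(lx[m],bins=np.arange(140,220,4)))
f=m&(lx>155)
print('end z',np.percentile(z[f],[1,99]))
e=np.percentile(lx[m],99.7); E=161
tm=m&(lx>45)&(lx<160)&(ly>-10)&(ly<16)
p=np.polyfit(lx[tm],z[tm],1)
for _ in range(5):
    k=abs(z[tm]-np.polyval(p,lx[tm]))<2; p=np.polyfit(lx[tm][k],z[tm][k],1)
print('slope',np.degrees(np.arctan(p[0])),np.polyval(p,[50,110,160]))
k2=tm&(abs(z-np.polyval(p,lx))<2)
# lateral tilt
A=np.c_[lx[k2],ly[k2],np.ones(k2.sum())]; print(np.degrees(np.linalg.lstsq(A,z[k2],rcond=None)[0][:2]))
for end in (160,165,e): print(end,'lens world',t+zt*(end-55), )
print(zt)
E
```

```text
(array([ 29,  33,  30,  33,  41,  35,  33,  37,  36, 278,  32,   0,   0,
         0,   0,   0,   0,   0,   0]), array([140, 144, 148, 152, 156, 160, 164, 168, 172, 176, 180, 184, 188,
       192, 196, 200, 204, 208, 212, 216]))
end z [258.31053085 280.43342523]
slope 1.8332927968690365 [275.81336813 277.7338433  279.33423928]
[ 1.8337188  -0.20373309]
160 lens world [ 580.81973971 -174.90975682  193.44194879]
165 lens world [ 585.68684582 -176.05486733  193.44194879]
181.1914714525754 lens world [ 601.44796776 -179.76307215  193.44194879]
[ 0.97342122 -0.2290221   0.        ]
```

```bash
python3 -m handwheel '[[[0,0,-0.6,0],[0,0,-0.7,0],[0,0,-0.6,0],[0,0,0,0],[0,0,0,0],[0,0,0,0],[0,0,0,0],[0,0,0,0]]]'
python3 - <<'E'
from h import *
togo()
im,d=bot.capture("scene"); w=cloud("scene",d); cv2.imwrite("pics/scene28.png",cv2.resize(im[60:320,100:450],None,fx=2.2,fy=2.2,interpolation=cv2.INTER_CUBIC)[...,::-1])
it,dt=bot.capture("top"); cv2.imwrite("pics/top28.png",cv2.resize(it[80:380,100:600],None,fx=1.6,fy=1.6)[...,::-1])
o,M=st(); t=o['tool_pos']; zt=M[:,2]*[1,1,0]; zt/=np.linalg.norm(zt); yt=np.cross([0,0,1],zt)
P=w-t; lx=P@zt; ly=P@yt; z=w[...,2]
m=(im.max(-1)<70)&(lx>40)&(lx<220)&(abs(ly)<30)&(z>235)&(z<300)
f=m&(lx>172)&(lx<186); end=np.median(lx[f]); lyc=np.percentile(ly[f],[2,98]).mean()
print('end',end,lyc,'n',f.sum(),'z',np.percentile(z[f],[2,98]))
print('lens',t+zt*(end-55)+yt*lyc)
tm=m&(lx>45)&(lx<170)&(ly>-10)&(ly<16)
p=np.polyfit(lx[tm],z[tm],1)
for _ in range(5):
    k=abs(z[tm]-np.polyval(p,lx[tm]))<2; p=np.polyfit(lx[tm][k],z[tm][k],1)
print('slope',np.degrees(np.arctan(p[0])),'lens z',np.polyval(p,end-55)-24)
sp=bot.spot_point("scene","lamp_lens"); print(sp[:1], proj("scene",np.array([t*[1,1,0]+zt*(end-55)+yt*lyc+[0,0,np.polyval(p,end-55)-24]])))
q=w[(z>97)&(z<106)&(w[...,1]<-20)&(w[...,1]>-400)&(w[...,0]>550)&(w[...,0]<620)]
for a,b in((-130,-20),(-200,-130),(-260,-200),(-320,-260)):
    k=q[(q[:,1]>a)&(q[:,1]<b)]; print(np.round(k.min(0)),np.round(k.max(0)))
E
```

```text
time: 25.42
tool_pos: [460.3, -147.1, 193.2]
tcp_rot: [0.327, 1.571, 0.095]
contact_force: [0.4, 0.1, -2.8]
grip_width: 33.9
t 25.42 tcp [ 460.3 -147.1  193.2] yang 1.339 down [ 0.  0. -1.] F [ 0.4  0.1 -2.8] grip 33.9 j [-0.47  0.26  1.63  0.    1.25 -1.81]
end 178.39183224083985 2.216766871701423 n 345 z [257.78226608 280.01681035]
lens [ 580.85551805 -173.21227168  193.19680959]
slope 1.8583449513151533 lens z 253.92441166074832
[{'point': [204.2, 172.1], 'conf': 0.75}] [[202.24925939 172.17968937]]
[ 565. -102.   97.] [598. -72. 105.]
[ 563. -179.   97.] [ 595. -149.  106.]
[ 564. -252.   97.] [ 597. -222.  105.]
[ 568. -306.   97.] [ 601. -276.  105.]
```

View pics/scene28.png

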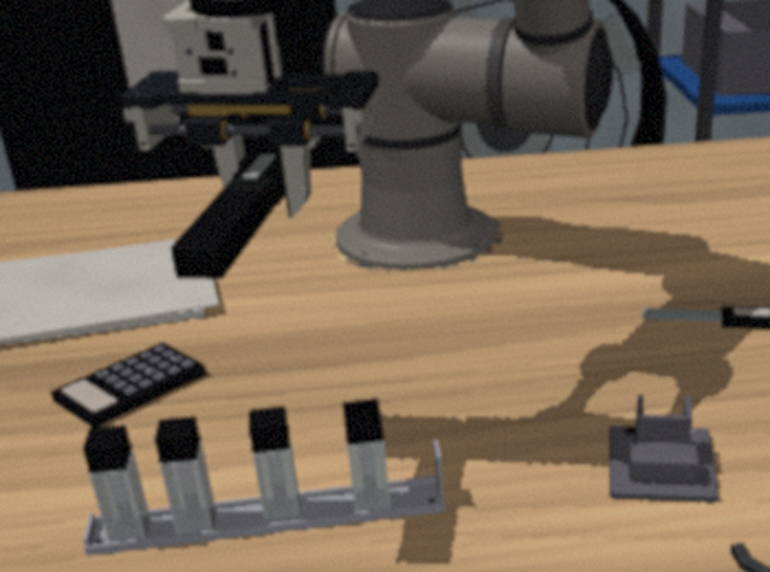

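View pics/top28.png

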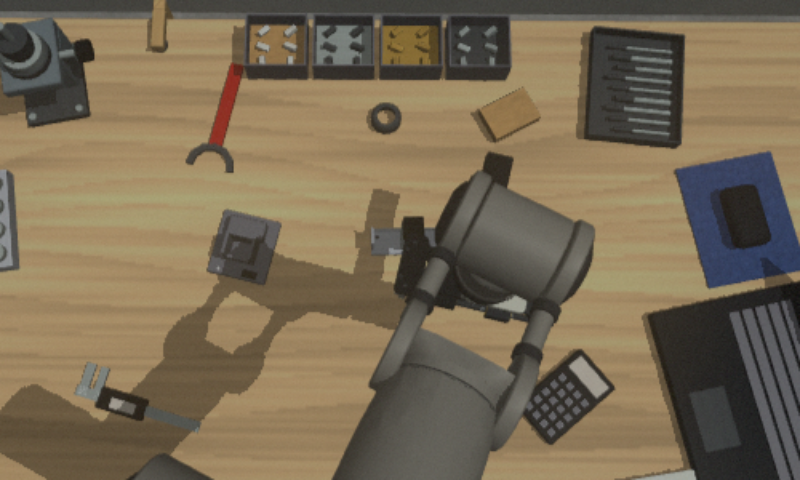

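```bash
python3 -c "
from plant import bot
print(bot.close_job()); o=bot.get_obs(); print(o['time'],o['grip_width'])"
```

```text
the job is handed in; nothing more can be done
None
the job is handed in; nothing more can be done
```

I finished the job and handed it in at about 25.5 s: the toppled tube is standing upright in the lane and released. The lamp is held over the lane, lens facing down.

**Tube:** My first try, gripping the tube and swinging it up, only slid it along, so I set it back. I then turned the jaws along the lane and closed them on the leaning tube, which brought it upright. The largest wrist force reading I saw was about 19 N. In the last picture it stands about 77 mm from tube2. All four tube tops are at the same height, and the neighbours and loose things looked unmoved.

**Lamp:** I drew it up 12 mm and turned it over the cradle's low wall by letting it pivot in the grip. I then lifted it clear and carried it to the lane.
- **Position:** the lens measures about (581, −173) mm, and I estimated the lane middle at about (580, −175.5) mm.
- **Height:** the lens is at 254 mm, about 151 mm above the tube tops. The trained network's lens point agreed with this within 2 pixels.
- **Level:** the lens end sits about 1.9° high. I left that as it was.

**Disagreements in the checks:** The reported TCP height read 34–43 mm lower than the fingertips in the depth pictures, so I worked from the pictures. The lamp also turned out to be gripped about 178 mm from its lens end, not the 164 mm I had estimated, and I corrected the final position for that.

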